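Build a locked timber crib on the workbench

TASK

Finish the timber crib that will carry a gearbox: lay the two plain slats flat and square across the two fixed bearers of the crib base, one at each end, flush with the bearer ends and overhanging equally at both sides. Then lay the cap slat across the middle of those two, parallel to the bearers, with its square plug fully down in the steel socket block so that it lies flat on both slats. Set the slats down, do not drop them, and leave the spanner, bushing and tin where they are.

Things in the scene. Friction and masses are not known exactly. Their poses are not given: they have to be found in the camera images.
- base_mid (a point): Middle of the upper face of the fixed crib base's plywood board (214 x 190 x 12 mm); x along its two bearers, y across, z up. A fixed steel socket block, 44 mm cube, stands on the board, sides along x and y, with a 26.5 mm square hole down its centre. Fitted by hand: its centre is up to 7 mm off this point in x and in y, differently each time, unreported: find it by touch or eye.
- crib_base: The crib base, origin under its board, 12 mm below the point base_mid, same axes. Bearers on the board: 194 mm long (x), 36 wide, 24 high, centre lines at y = +62 and -62 mm. Measured from base_mid: slats go along y with centres at x = +80 and -80 mm, y = 0, z = 36 mm; the cap goes along x, board centre at z = 60 mm; the socket block's top is at z = 44 mm.
- slat_a_mid (a point): First plain oak slat, 180 x 34 x 24 mm, about 0.1 kg, starting flat on two low battens of a stock rack, 32 mm above the bench. This point is its centre (12 mm above its underside). Its x runs along its length, y across its width, z is up. Either plain slat may go at either end.
- slat_b_mid (a point): Second plain oak slat, 180 x 34 x 24 mm, about 0.1 kg, starting flat on two low battens of a stock rack, 32 mm above the bench. This point is its centre (12 mm above its underside). Its x runs along its length, y across its width, z is up. 
- cap_mid (a point): Centre of the cap slat's board, 200 x 50 x 24 mm oak, 0.18 kg; x along it, y across, z up. A square oak plug, 24 x 24 mm, 24 mm long, points down from the middle of its underside (foot 36 mm below this point), sides parallel to the slat. Starts on the rack. 1.25 mm play each side in the socket; seated it is 20 mm deep. Plug standing on the socket block: cap 20 mm too high.
- rack: The stock rack, fixed: two battens along its y, 262 long, 30 wide, 32 mm high, centre lines at x = +60 and -60 mm. Origin at its centre on the bench. The three slats lie across the battens in three places 95 mm apart along y, in any order.
- spanner_grip (a point): Bystander: steel spanner about 160 mm long lying on the bench between crib base and rack. The point is on its handle. Leave alone.
- bushing_mid (a point): Bystander: steel bushing, 48 mm diameter, 35 mm high, upright on the bench between crib base and rack. The point is its centre. Leave alone.
- tin_mid (a point): Bystander: steel tin, 60 mm diameter, 80 mm high, upright on the bench beyond the bushing. The point is its centre. Leave alone.

How it is judged:
By the outcome, as a careful person would: the job done as asked, in the order asked, and still so for the second after the job is handed in, with the robot touching nothing.
It also fails if it takes over 72 s, if anything falls off the work surface, if the arm or the gripper's body presses on something with over 40 N, if the wrist force passes 120 N, or if a joint passes its speed limit or range.

ROBOT

A 7-joint arm with a two-finger parallel gripper is mounted at the origin on the work surface. World frame = base frame: x ahead of the robot, y to its left, z up, the work surface at z = 0. Lengths are in m, angles in rad, forces in N, time in s.
With the tool pointing down it reaches from about 0.4 to 0.85 m from the base axis. Payload 4.5 kg.
Tool frame: the origin (TCP) lies midway between the tips of the shut fingers; the grasp point (between the pads) lies 19 mm behind it; z points along the fingers, x is the direction in which the jaws open and shut, and the axes are right-handed (so a half turn about z gives the same grasp; the last joint's range is limited). The gripper opens to 88 mm and grips with 3 to 60 N. Pads are 18 mm wide; open, the fingers measure 123 mm over their backs; the gripper's body (75 mm by 187 mm) begins 45 mm behind the grasp point.
Start: joints at [-1.273, 0.689, -0.195, 1.565, 0.157, 0.902, -0.215], TCP at [0.163, 0.603, 0.239] pointing down, gripper open.
Joint ranges: [-3.01, 3.01], [-0.46, 2.08], [-1.47, 1.51], [0.13, 2.56], [-1, 4.14], [0.04, 2.09], [-2.66, 2.66]. Speed limits (rad/s): [2.57, 2.57, 3.14, 3.14, 3.14, 3.14, 3.14].

INTERFACE

Orientations are given as a unit quaternion [x, y, z, w].
In Python, from plant import r gives the robot as it stands. The module is installed in compiled form; this text tells all that it offers.
- The arm moves only by the tool play_rows, never from a script. Its argument "increments" is a list of rows, each a list of 7 numbers: the opening, from 0 (shut) to 1 (fully open), then the shift along the tool's x, y, z in mm, then the turn, a rotation vector about the tool's x, y, z in rad. In form: [[hand, dx, dy, dz, wx, wy, wz], ...]. A call has exactly 8 rows; each row shifts and turns the pose as measured when the row begins, along the tool's axes as they then stand; what a row does not reach is not made up. A row lasts 1/8 s, in which the tool goes at most 62.5 mm and 10.7 degrees, less where a joint would pass 70% of its speed; a pose out of reach is approached as far as the arm can. A call is refused whole if a number of a shift passes 62.5 or a number of a turn 0.188, either way. A call with a gripper value outside its range is refused whole. The fingers move at their own pace and stop on an object; "grip_force" is the grip in N (left out, the last holds). Time passes only in rows, so rows that do not move let the fingers close, or fill a call up. It gives the time, the measured TCP pose, the force and the opening at its end, in the units of the state.
- r.get_state(): the state, without advancing time (a new reading comes with each control period).
- r.snapshot(name): name is "scene" or "top" or "wrist"; returns the picture (400x640x3 uint8, red, green, blue); there is no depth.
- r.get_calibration(name): a dict with "fx", "fy", "cx", "cy" (pixels), "R" (3x3) and "t" (3): a world point X has camera coordinates R X + t. Camera axes: x right, y down, z forward; pixel columns grow to the right and rows downward; lengths in m; the calibration is good to about 2 mm. A picture is of the moment at which its call begins: read the wrist's pose just before it. get_calibration takes no time and is no camera call; for the wrist camera it gives the pose at the moment of the call.
- r.finish_job(): hands the job in, once; it reports no verdict.
The state is a dict: "clock": time; "q": joint angles; "qd": joint speeds; "joint_torque": joint torques, N m; "tool_pos": TCP position; "eef_rot": TCP orientation; "contact_force": force on the tool from outside, world axes, zero at the start; "moment": the same for the moment, N m; "opening": opening from 0.0 (shut) to 1.0 (fully open).
Only numpy, scipy, OpenCV 4.12 (cv2) and the standard library are available. Lean on these libraries where they do the work, as an engineer would, in place of code of your own. Each camera call takes 0.05 s, during which the arm holds its last target.

## Working session

There is one attempt and no reset: what is moved stays moved. The work goes in short steps, Python scripts to look and compute and a tool call to move; the robot and the scene stay as the last step left them, time stands still between calls to the robot, and variables do not carry over. Pictures are saved under pics/ and viewed, and the job is handed in when it is done.

Besides the shell and the picture viewer there is one more tool, called after "Emit:" in YAML: its name, and indented under it one key for each argument. play_rows: Moves the arm, as the interface text tells. Its arguments: {"type":"object","properties":{"increments":{"type":"array"},"grip_force":{"type":"number"}},"required":["increments"]}

```bash
mkdir -p pics
python3 - <<'E'
from plant import r
import cv2,numpy as np
s=r.get_state()
print({k:np.round(v,4).tolist() for k,v in s.items()})
for n in ["scene","top","wrist"]:
    c=r.get_calibration(n)
    im=r.snapshot(n); cv2.imwrite(f"pics/{n}0.png",im[:,:,::-1])
    print(n,{k:np.round(v,4).tolist() for k,v in c.items()})
E
```

```text
{'clock': 0.0, 'q': [-1.2732, 0.69, -0.1945, 1.5664, 0.1573, 0.9025, -0.2151], 'qd': [-0.0, 0.001, -0.0009, -0.0014, 0.0004, 0.0018, 0.0003], 'joint_torque': [0.0009, -52.7555, -1.2662, -15.3421, -0.0525, 0.0064, 0.0002], 'tool_pos': [0.1628, 0.6028, 0.2379], 'eef_rot': [0.7939, 0.608, -0.0007, 0.0006], 'contact_force': [0.4259, 0.3065, 0.538], 'moment': [0.0193, -0.0224, 0.0242], 'opening': 0.9994}
scene {'fx': 463.5758, 'fy': 463.5758, 'cx': 316.0725, 'cy': 198.0787, 'R': [[-0.4015, 0.9159, -0.0043], [0.7886, 0.3433, -0.5102], [-0.4658, -0.2082, -0.86]], 't': [0.2206, -0.4097, 1.4671]}
top {'fx': 505.1257, 'fy': 505.1257, 'cx': 323.4876, 'cy': 196.4455, 'R': [[0.0154, -0.9999, -0.0063], [-0.9969, -0.0148, -0.0776], [0.0775, 0.0075, -0.997]], 't': [0.0188, 0.5632, 1.1637]}
wrist {'fx': 279.2461, 'fy': 279.2461, 'cx': 319.643, 'cy': 198.8306, 'R': [[0.2597, 0.9657, -0.0019], [0.9193, -0.2467, 0.3066], [0.2956, -0.0814, -0.9518]], 't': [-0.6246, -0.044, 0.3909]}
```

View pics/scene0.png

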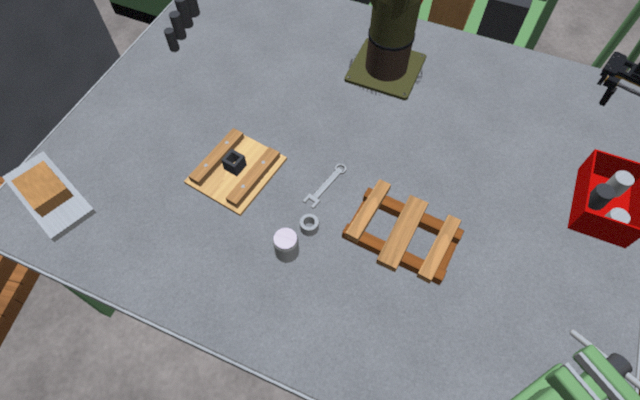

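View pics/top0.png

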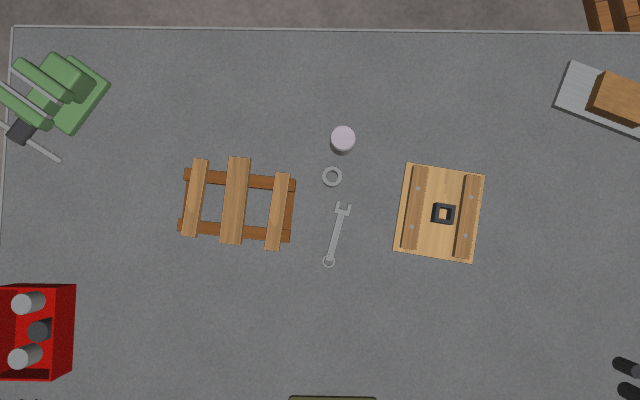

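View pics/wrist0.png

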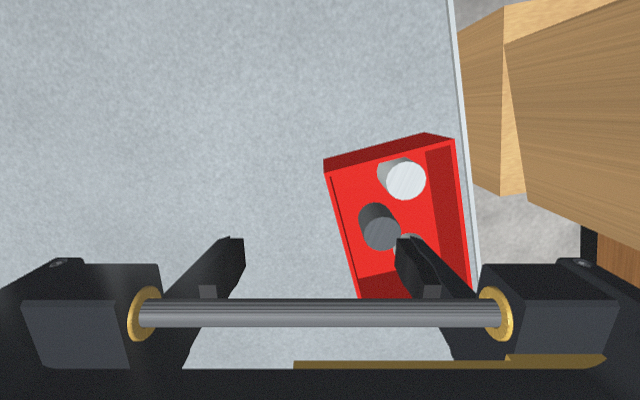

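The scene shows the crib base (approx. 235,172), the rack with three slats (405,230), and the spanner, bushing and tin between them. In the top view the rack is at about (238,205) with the wide cap in the middle (235,200), and the base is at (440,213). The wrist view shows only the red box. I'll enlarge the top and scene pictures next.

Run:
```python
import cv2
t=cv2.imread("pics/top0.png");s=cv2.imread("pics/scene0.png")
def z(im,x0,y0,x1,y1,f,n): cv2.imwrite(n,cv2.resize(im[y0:y1,x0:x1],None,fx=f,fy=f,interpolation=cv2.INTER_CUBIC))
z(t,170,145,300,260,5,"pics/t_rack.png"); z(t,385,155,495,270,5,"pics/t_base.png")
z(s,335,170,475,290,5,"pics/s_rack.png"); z(s,175,120,295,220,5,"pics/s_base.png")
```

```text
(no output)
```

View pics/t_rack.png

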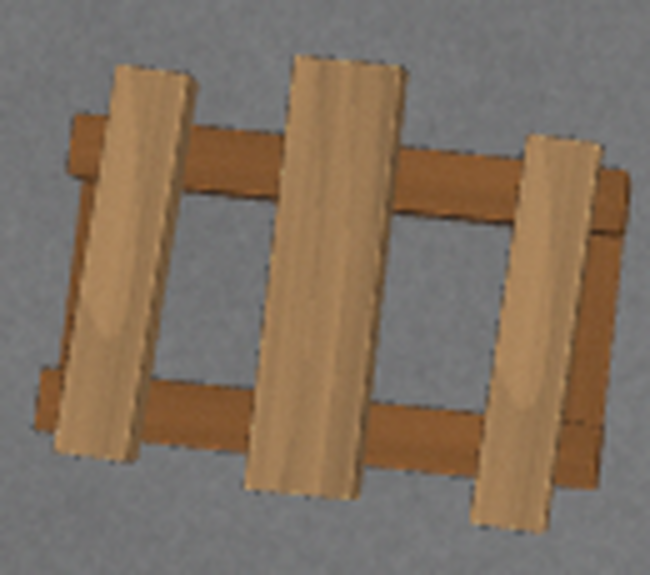

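View pics/t_base.png

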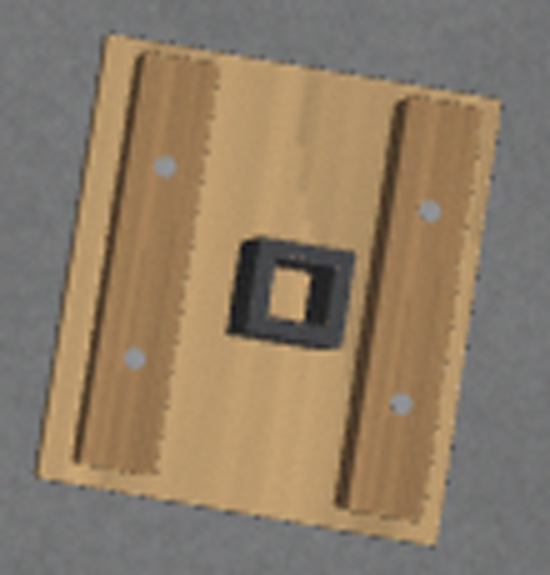

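View pics/s_rack.png

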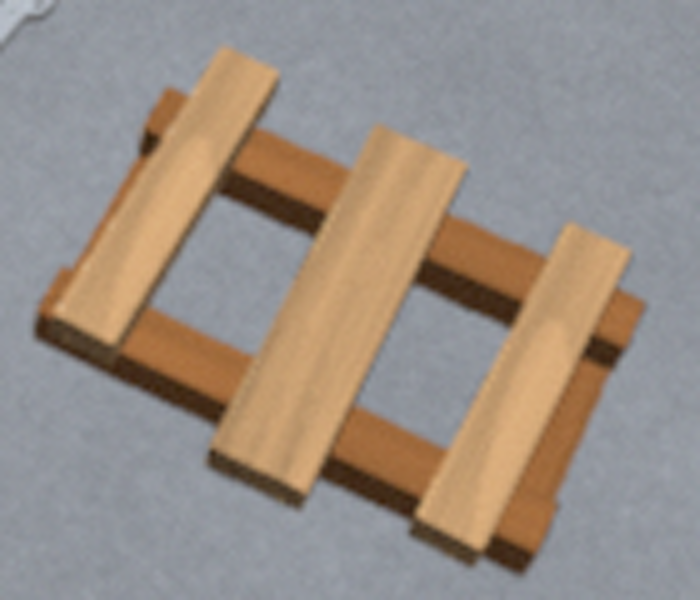

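View pics/s_base.png

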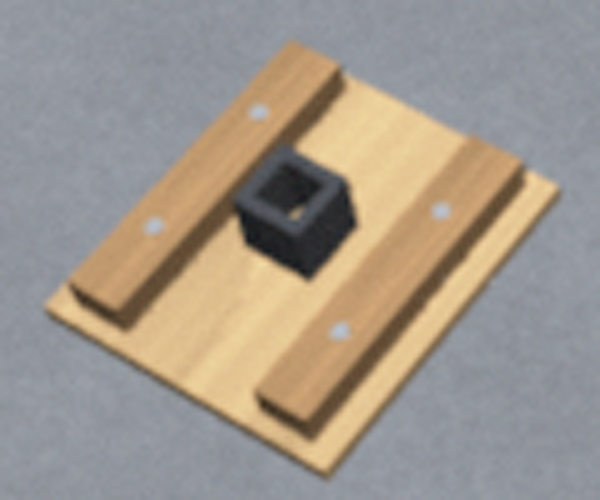

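Top face corners are clear in both views (for example cap in top crop at (295,56), (404,66), (355,498), (246,488)). I'll fit poses from both views.

```bash
cat > h.py <<'E'
import numpy as np
from scipy.optimize import least_squares
from plant import r
def proj(c,X):
    X=np.atleast_2d(X); p=X@np.array(c["R"]).T+np.array(c["t"])
    return np.c_[c["fx"]*p[:,0]/p[:,2]+c["cx"], c["fy"]*p[:,1]/p[:,2]+c["cy"]]
def rect(p,L,W):
    # top face rect, pose p=(x,y,z,yaw); order (+,+),(+,-),(-,-),(-,+)
    c,s=np.cos(p[3]),np.sin(p[3])
    l=np.array([[L,W],[L,-W],[-L,-W],[-L,W]])/2
    return np.c_[p[0]+c*l[:,0]-s*l[:,1],p[1]+s*l[:,0]+c*l[:,1],np.full(4,p[2])]
def fit(obs,model,p0,fixz=None):
    # obs: list of (calib, idx, px)
    def f(p):
        q=np.array(p) if fixz is None else np.r_[p[:2],fixz,p[2]]
        X=model(q)
        return np.concatenate([(proj(c,X[i])-px).ravel() for c,i,px in obs])
    s=least_squares(f,p0 if fixz is None else np.r_[p0[:2],p0[3]])
    p=s.x if fixz is None else np.r_[s.x[:2],fixz,s.x[2]]
    return p,np.sqrt(np.mean(s.fun**2)),s.fun
def un(p,x0,y0,f=5): return np.array([x0,y0])+(np.array(p)+.5)/f-.5
E
cat > m1.py <<'E'
from h import *
T=r.get_calibration("top");S=r.get_calibration("scene")
A=[0,1,2,3]
D={"L":(180,34,[(117,66),(189,75),(131,461),(55,453)],[(479,554),(415,519),(571,222),(631,252)]),
"C":(200,50,[(295,56),(404,66),(355,498),(246,488)],[(303,493),(213,453),(376,125),(467,163)]),
"R":(180,34,[(527,135),(601,144),(546,530),(471,523)],[(116,350),(53,316),(225,47),(279,73)])}
for k,(l,w,t,s) in D.items():
    m=lambda p:rect(p,l/1000,w/1000)
    t=un(t,170,145);s=un(s,335,170)
    for n,o in (("both",[(T,A,t),(S,A,s)]),):
        p,e,_=fit(o,m,[.55,.2,.05,0]);print(k,n,p.round(4),round(e,2))
    for n,o in (("top",[(T,A,t)]),("scene",[(S,A,s)])):
        p,e,_=fit(o,m,[.55,.2,.05,0],.056);print(k,n,p.round(4),round(e,2))
# base: bearers top faces
t=un([(145,52),(217,62),(157,472),(78,463),(405,95),(482,103),(420,520),(340,510)],385,155)
s=un([(122,312),(70,283),(293,40),(342,70)],175,120)
s2=un([(311,420),(258,392),(472,137),(523,162)],175,120)
def bm(p):
    # rects for +y bearer, -y bearer, then board at z-24
    out=[]
    for y in (.062,-.062):
        q=np.array(p); q[0]+=-np.sin(p[3])*y; q[1]+=np.cos(p[3])*y
        out.append(rect(q,.194,.036))
    q=np.array(p);q[2]-=.024; out.append(rect(q,.214,.190))
    return np.vstack(out)
bt=un([(108,36),(500,100),(436,545),(38,478)],385,155)
bs=un([(328,477),(46,309),(559,187)],175,120)
O=[(T,list(range(8)),t),(T,[8,9,10,11],bt)]
O2=[(S,[4,5,6,7],s),(S,[0,1,2,3],s2),(S,[8,9,11],bs)]
for n,o,z in (("both",O+O2,None),("top",O,.036),("scene",O2,.036)):
    p,e,f=fit(o,bm,[.55,-.2,.036,0],z);print("base",n,p.round(4),round(e,2)); 
    if z is None: print(f.round(1))
E
python3 m1.py
```

```text
L both [ 0.5548  0.3233  0.0501 -0.1252] 0.37
L top [ 0.5542  0.3221  0.056  -0.1181] 0.27
L scene [ 0.5581  0.3225  0.056  -0.1317] 0.37
C both [ 0.55    0.2303  0.0512 -0.0828] 0.46
C top [ 0.5497  0.2296  0.056  -0.0834] 0.24
C scene [ 0.5527  0.2301  0.056  -0.0818] 0.64
R both [ 0.5257  0.133   0.0508 -0.1207] 0.3
R top [ 0.5255  0.1326  0.056  -0.1189] 0.37
R scene [ 0.5286  0.1333  0.056  -0.1223] 0.33
base both [ 0.5312 -0.2456  0.0314 -0.151 ] 0.42
[-0.5 -0.1  0.4  0.4 -0.2  0.7  0.2 -0.1  0.2 -0.   0.1  0.9  0.5  0.1
  1.  -0.5 -0.4 -0.6  0.2 -0.4  0.1 -0.1 -0.3 -0.1 -0.1  0.6 -0.2  0.3
  0.1  0.2  0.5 -0.5 -0.1  0.8 -0.7 -0.   0.2 -0.5  0.8  0.2  0.2 -0.4
 -0.   0.1  0.7  0.2]
base top [ 0.5311 -0.2443  0.036  -0.1522] 0.47
base scene [ 0.5335 -0.244   0.036  -0.1481] 0.48
```

```bash
cat >> h.py <<'E'
from scipy.spatial.transform import Rotation as Ro
def toolyaw(s=None):
    s=s or r.get_state(); M=Ro.from_quat(s["eef_rot"]).as_matrix(); return np.arctan2(M[1,0],M[0,0]),M
def go(x,y,z,yaw):
    s=r.get_state();w,M=toolyaw(s)
    tilt=np.degrees(np.arccos(-M[2,2]))
    d=M.T@(np.array([x,y,z])-s["tool_pos"])*1000
    # desired tool: z down, x at yaw
    Mt=np.array([[np.cos(yaw),np.sin(yaw),0],[np.sin(yaw),-np.cos(yaw),0],[0,0,-1]])
    rv=Ro.from_matrix(M.T@Mt).as_rotvec()
    print("t",round(s["clock"],2),"pos",np.round(s["tool_pos"],4),"yaw",round(w,4),"tilt",round(tilt,2),"F",np.round(s["contact_force"],1),"open",round(s["opening"],3))
    print("shift tool mm",d.round(1),"turn",rv.round(3))
E
python3 - <<'E'
from h import *
c=r.get_calibration("wrist");R=np.array(c["R"]);w,M=toolyaw();s=r.get_state()
print("cam in tool",(M.T@(-R.T@c["t"]-s["tool_pos"])).round(4)); print("cam axes in tool\n",(M.T@R.T).round(4))
go(.45,.23,.24,np.pi/2-.12)
E
```

```text
cam in tool [ 0.0006 -0.0786 -0.1464]
cam axes in tool
 [[ 1.000e+00  1.000e-03  1.000e-04]
 [-9.000e-04  9.519e-01  3.064e-01]
 [ 2.000e-04 -3.064e-01  9.519e-01]]
t 0.15 pos [0.1629 0.6029 0.2381] yaw 1.3071 tilt 0.08 F [-0.1  0.4 -0.1] open 1.0
shift tool mm [-285.2  374.4   -1.5] turn [ 0.     0.001 -0.144]
```

Emit:
play_rows:
  increments:
    - [0.6,-38,45,0,0,0,-0.018]
    - [0.6,-38,45,0,0,0,-0.018]
    - [0.6,-38,45,0,0,0,-0.018]
    - [0.6,-38,45,0,0,0,-0.018]
    - [0.6,-38,45,0,0,0,-0.018]
    - [0.6,-38,45,0,0,0,-0.018]
    - [0.6,-38,45,0,0,0,-0.018]
    - [0.6,-38,45,0,0,0,-0.018]

```text
clock: 1.15
tool_pos: [0.4609, 0.2289, 0.2355]
eef_rot: [0.743, 0.67, -0.001, -0.001]
contact_force: [0.9, -0.6, -0.2]
opening: 0.602
```

```bash
python3 -c "
from h import *
go(.46,.23,.24,1.45)
"
```

```text
t 1.15 pos [0.4609 0.2289 0.2355] yaw 1.4673 tilt 0.18 F [ 0.9 -0.6 -0.2] open 0.602
shift tool mm [ 1.  -1.  -4.5] turn [-0.003 -0.001  0.017]
```

```bash
cat >> h.py <<'E'
import cv2,pickle
def wsnap(n):
    c=r.get_calibration("wrist"); s=r.get_state(); im=r.snapshot("wrist")
    cv2.imwrite(f"pics/{n}.png",im[:,:,::-1]); pickle.dump((c,s),open(f"pics/{n}.pkl","wb"))
    print(np.abs(s["qd"]).max().round(4))
    return c,s,im
E
python3 -c "
from h import *
wsnap('w1')
im=cv2.imread('pics/w1.png');cv2.imwrite('pics/w1z.png',cv2.resize(im[0:320,100:540],None,fx=1.8,fy=1.8,interpolation=2))
"
```

```text
1.0383
```

View pics/w1z.png

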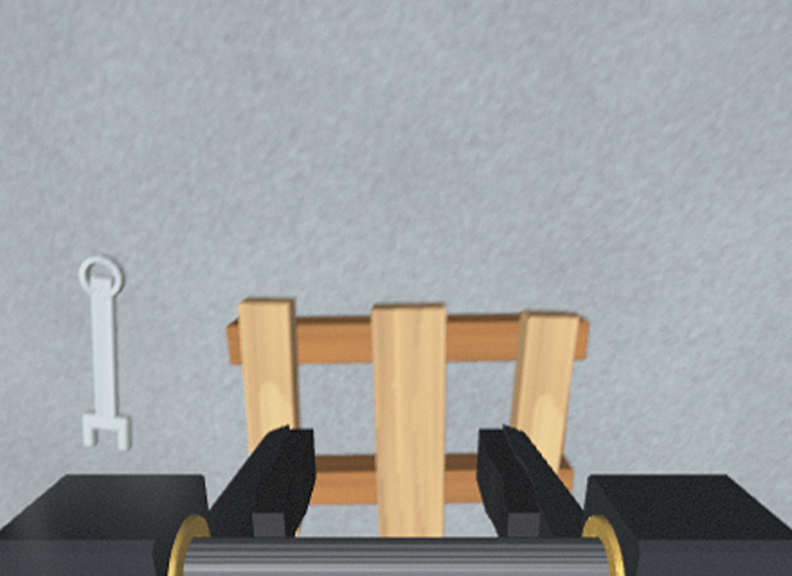

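The wrist picture looks back toward the robot: ring end of the spanner at top, slat ends nearest the robot at rows of about 166, and the slats' far halves hidden by the fingers. I'll move 130 mm along tool y for a full view.

Emit:
play_rows:
  increments:
    - [0.6,0,45,8,0,0,0.01]
    - [0.6,0,45,8,0,0,0]
    - [0.6,0,40,8,0,0,0]
    - [0.6,0,0,8,0,0,0]
    - [0.6,0,0,0,0,0,0]
    - [0.6,0,0,0,0,0,0]
    - [0.6,0,0,0,0,0,0]
    - [0.6,0,0,0,0,0,0]

```text
clock: 2.2
tool_pos: [0.5974, 0.2004, 0.2018]
eef_rot: [0.752, 0.66, -0.003, 0.002]
contact_force: [-0.0, -0.5, 0.0]
opening: 0.599
```

```bash
python3 -c "
from h import *
go(.59,.23,.2,1.45)
wsnap('w2')
im=cv2.imread('pics/w2.png');cv2.imwrite('pics/w2z.png',cv2.resize(im[0:300,130:490],None,fx=2,fy=2,interpolation=2))
"
```

```text
t 2.2 pos [0.5974 0.2004 0.2018] yaw 1.4406 tilt 0.41 F [-0.  -0.5  0. ] open 0.599
shift tool mm [ 28.4 -11.2   1.6] turn [-0.002  0.007 -0.009]
0.0074
```

View pics/w2z.png

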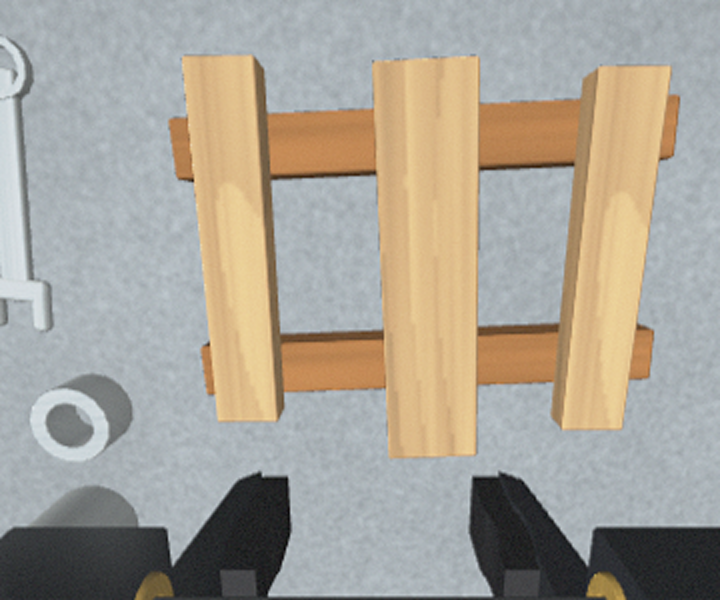

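All three slats are fully visible (top faces in crop: left slat (183,56) to (276,420), cap (373,60) to (476,455), right slat (598,66) to (622,428)).

```bash
cat > m2.py <<'E'
from h import *
c,s=pickle.load(open("pics/w2.pkl","rb"))
T=r.get_calibration("top");S=r.get_calibration("scene")
A=[0,1,2,3]
W={"R":(180,34,[(276,420),(217,420),(183,56),(254,56)]),"C":(200,50,[(476,455),(390,457),(373,60),(478,56)]),"L":(180,34,[(622,428),(562,430),(598,66),(670,66)])}
D={"L":([(117,66),(189,75),(131,461),(55,453)],[(479,554),(415,519),(571,222),(631,252)]),
"C":([(295,56),(404,66),(355,498),(246,488)],[(303,493),(213,453),(376,125),(467,163)]),
"R":([(527,135),(601,144),(546,530),(471,523)],[(116,350),(53,316),(225,47),(279,73)])}
for k,(l,w,q) in W.items():
    m=lambda p:rect(p,l/1000,w/1000)
    q=un(q,130,0,2)
    p,e,f=fit([(c,A,q)],m,[.55,.2,.05,0]);print(k,"wrist free",p.round(4),round(e,2),f.round(1))
    p,e,f=fit([(c,A,q)],m,[.55,.2,.05,0],.056);print(k,"wrist z56",p.round(4),round(e,2))
    p,e,f=fit([(c,A,q),(T,A,un(D[k][0],170,145)),(S,A,un(D[k][1],335,170))],m,[.55,.2,.05,0]);print(k,"all",p.round(4),round(e,2))
E
python3 m2.py
```

```text
R wrist free [ 0.5275  0.1331  0.0527 -0.1296] 0.29 [ 0.3 -0.  -0.3 -0.1 -0.5  0.1  0.5  0. ]
R wrist z56 [ 0.5278  0.1339  0.056  -0.1304] 0.76
R all [ 0.5271  0.133   0.0524 -0.1272] 0.47
C wrist free [ 0.5516  0.2317  0.0538 -0.084 ] 0.53 [ 0.2 -0.5 -0.5  0.2 -0.7  0.6  0.9 -0.3]
C wrist z56 [ 0.5517  0.2315  0.056  -0.0838] 0.73
C all [ 0.5513  0.2312  0.0535 -0.0844] 0.66
L wrist free [ 0.557   0.3247  0.0535 -0.1217] 0.32 [ 0.2  0.4 -0.2 -0.5 -0.4  0.2  0.4 -0.1]
L wrist z56 [ 0.557   0.3237  0.056  -0.1207] 0.62
L all [ 0.5566  0.3239  0.054  -0.1233] 0.68
```

```bash
python3 -c "
from h import *
go(.5275,.1333,.12,1.441)
"
```

```text
t 2.25 pos [0.5974 0.2005 0.2018] yaw 1.4406 tilt 0.41 F [ 0.5  0.2 -0.3] open 0.599
shift tool mm [-75.1 -60.5  82.4] turn [-0.002  0.007 -0.   ]
```

Emit:
play_rows:
  increments:
    - [0.6,-25,-20,27,0,0.003,0]
    - [0.6,-25,-20,27,0,0.003,0]
    - [0.6,-25,-20,27,0,0,0]
    - [0.6,0,0,20,0,0,0]
    - [0.6,0,0,20,0,0,0]
    - [0.6,0,0,0,0,0,0]
    - [0.6,0,0,0,0,0,0]
    - [0.6,0,0,0,0,0,0]

```text
clock: 3.25
tool_pos: [0.5287, 0.1343, 0.082]
eef_rot: [0.751, 0.66, 0.004, 0.001]
contact_force: [-0.0, 0.7, 0.0]
opening: 0.602
```

```bash
python3 -c "
from h import *
go(.5275,.1333,.03,1.441)
wsnap('w3')
im=cv2.imread('pics/w3.png');cv2.imwrite('pics/w3z.png',cv2.resize(im[0:400,130:490],None,fx=1.5,fy=1.5,interpolation=2))
"
```

```text
t 3.25 pos [0.5287 0.1343 0.082 ] yaw 1.4417 tilt 0.45 F [-0.   0.7  0. ] open 0.602
shift tool mm [-1.3 -1.4 52. ] turn [ 0.006 -0.005  0.001]
0.0108
```

View pics/w3z.png

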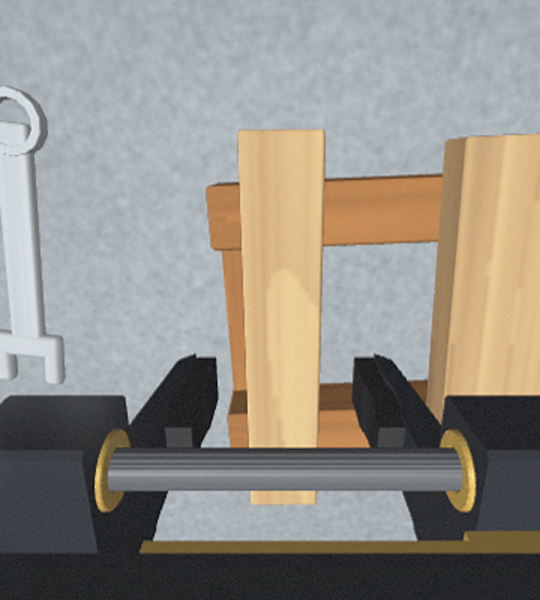

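The slat sits centred between the fingers (slat cols 247–320 vs. finger inner faces 217 and 353). Descend and grip.

Emit:
play_rows:
  increments:
    - [0.6,-1.3,-1.4,25,0.006,-0.005,0]
    - [0.6,0,0,25,0,0,0]
    - [0.6,0,0,2,0,0,0]
    - [0.6,0,0,0,0,0,0]
    - [0.2,0,0,0,0,0,0]
    - [0.2,0,0,0,0,0,0]
    - [0.2,0,0,0,0,0,0]
    - [0.2,0,0,0,0,0,0]
  grip_force: 20

```text
clock: 4.3
tool_pos: [0.5314, 0.1346, 0.0342]
eef_rot: [0.751, 0.66, 0.005, 0.002]
contact_force: [0.2, -0.6, -0.2]
opening: 0.383
```

```bash
python3 -c "
from h import *
c,s=pickle.load(open('pics/w3.pkl','rb'))
q=un([(316,503),(250,503),(238,130),(325,129)],130,0,1.5)
for z in (None,.056):
  p,e,f=fit([(c,[0,1,2,3],q)],lambda p:rect(p,.18,.034),[.55,.2,.05,0],z);print(p.round(4),round(e,2),f.round(1))
go(.5275,.1333,.15,1.441)
"
```

```text
[ 0.5278  0.1339  0.0546 -0.126 ] 0.29 [-0.1 -0.2  0.2  0.  -0.5 -0.2  0.5  0.3]
[ 0.5276  0.1339  0.056  -0.126 ] 0.75 [ 0.   1.   0.   1.2 -0.8 -0.9  0.7 -0.3]
t 4.3 pos [0.5314 0.1346 0.0342] yaw 1.4411 tilt 0.58 F [ 0.2 -0.6 -0.2] open 0.383
shift tool mm [  -1.3   -2.6 -115.8] turn [ 0.009 -0.004  0.   ]
```

Gripped: opening 0.383 ≈ 33.7 mm, matching the 34 mm width. Plan the carry.

```bash
cat >> h.py <<'E'
def plan(x,y,z,yaw,n,start=None):
    s=r.get_state()
    if start is None: p=np.array(s["tool_pos"]); M=Ro.from_quat(s["eef_rot"])
    else: p,M=start
    Mt=Ro.from_matrix(np.array([[np.cos(yaw),np.sin(yaw),0],[np.sin(yaw),-np.cos(yaw),0],[0,0,-1]]))
    rv=(M.inv()*Mt).as_rotvec()/n; dp=(np.array([x,y,z])-p)/n
    for i in range(n):
        print("[",*(np.r_[M.inv().apply(dp)*1000].round(1)),*rv.round(3),"]",sep=", "); M=M*Ro.from_rotvec(rv)
    return np.array([x,y,z]),Mt
E
python3 -c "
from h import *
a=plan(.531,.134,.15,1.441,3)
plan(.61,-.25,.17,-.151,11,a)
"
```

```text
[, -0.0, 0.3, -38.6, 0.003, -0.001, 0.0, ]
[, -0.1, 0.1, -38.6, 0.003, -0.001, 0.0, ]
[, -0.2, 0.0, -38.6, 0.003, -0.001, 0.0, ]
[, -33.7, 11.6, -1.8, 0.0, 0.0, 0.145, ]
[, -31.7, 16.4, -1.8, 0.0, 0.0, 0.145, ]
[, -29.0, 20.8, -1.8, 0.0, 0.0, 0.145, ]
[, -25.7, 24.7, -1.8, 0.0, 0.0, 0.145, ]
[, -21.8, 28.2, -1.8, 0.0, 0.0, 0.145, ]
[, -17.5, 31.0, -1.8, 0.0, 0.0, 0.145, ]
[, -12.9, 33.2, -1.8, 0.0, 0.0, 0.145, ]
[, -8.0, 34.7, -1.8, 0.0, 0.0, 0.145, ]
[, -2.9, 35.5, -1.8, 0.0, 0.0, 0.145, ]
[, 2.3, 35.6, -1.8, 0.0, 0.0, 0.145, ]
[, 7.4, 34.9, -1.8, 0.0, 0.0, 0.145, ]
```

Emit:
play_rows:
  increments:
    - [0.2,0,0,-20,0,0,0]
    - [0.2,0,0,-45,0.003,-0.001,0]
    - [0.2,0,0,-45,0.003,-0.001,0]
    - [0.2,-34,12,-5,0,0,0.145]
    - [0.2,-32,16,-2,0,0,0.145]
    - [0.2,-29,21,-2,0,0,0.145]
    - [0.2,-26,25,-2,0,0,0.145]
    - [0.2,-22,28,-2,0,0,0.145]

```text
clock: 5.3
tool_pos: [0.5648, -0.0421, 0.1604]
eef_rot: [0.939, 0.344, 0.002, -0.002]
contact_force: [-0.2, 0.6, -1.2]
opening: 0.384
```

Emit:
play_rows:
  increments:
    - [0.2,-18,31,-2,0,0,0.145]
    - [0.2,-13,33,-2,0,0,0.145]
    - [0.2,-8,35,-2,0,0,0.145]
    - [0.2,-3,36,-2,0,0,0.145]
    - [0.2,2,36,-2,0,0,0.145]
    - [0.2,7,35,-2,0,0,0.145]
    - [0.2,0,0,0,0,0,0]
    - [0.2,0,0,0,0,0,0]

```text
clock: 6.3
tool_pos: [0.5981, -0.2627, 0.1698]
eef_rot: [0.995, -0.1, -0.002, -0.003]
contact_force: [-0.3, 0.6, -1.4]
opening: 0.384
```

```bash
python3 -c "
from h import *
go(.6121,-.2566,.17,-.151)
plan(.612,-.256,.17,-.151,4)
"
```

```text
t 6.3 pos [ 0.5981 -0.2627  0.1698] yaw -0.2004 tilt 0.41 F [-0.3  0.6 -1.4] open 0.384
shift tool mm [12.5 -8.8 -0.2] turn [-0.006  0.004 -0.049]
[, 3.1, -2.3, -0.0, -0.001, 0.001, -0.012, ]
[, 3.1, -2.3, -0.0, -0.001, 0.001, -0.012, ]
[, 3.1, -2.3, -0.0, -0.001, 0.001, -0.012, ]
[, 3.2, -2.2, -0.0, -0.001, 0.001, -0.012, ]
```

```bash
python3 -c "
from h import *
wsnap('w4')
im=cv2.imread('pics/w4.png');cv2.imwrite('pics/w4z.png',cv2.resize(im[0:300,40:440],None,fx=2,fy=2,interpolation=2))
"
```

```text
0.0174
```

View pics/w4z.png

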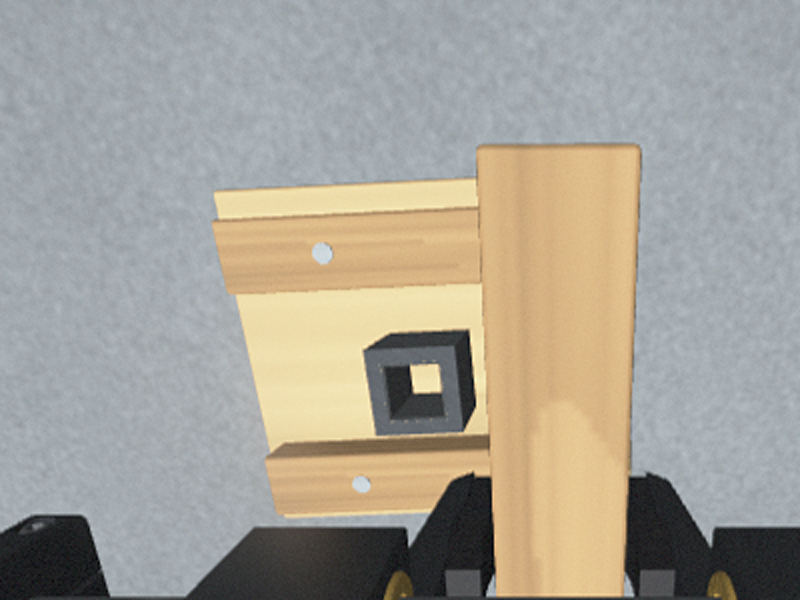

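The held slat (upper corners (478,147), (640,147)) is right of the base. The bearers' free ends are visible at (213,221)/(228,293) and (268,460)/(281,514), and the socket top at (363,349), (458,344), (466,432), (375,435).

```bash
cat > m3.py <<'E'
from h import *
c,s=pickle.load(open("pics/w4.pkl","rb"))
def loc(p,l):
    cs,sn=np.cos(p[3]),np.sin(p[3]); l=np.atleast_2d(l)
    return np.c_[p[0]+cs*l[:,0]-sn*l[:,1],p[1]+sn*l[:,0]+cs*l[:,1],p[2]+l[:,2]]
# base frame: z=0 at board top (base_mid)
P=[(-.097,.080,.024),(-.097,.044,.024),(-.097,-.044,.024),(-.097,-.080,.024),(-.107,.095,0)]
q=un([(213,221),(228,293),(268,460),(281,514),(215,191)],40,0,2)
Lp=[(.080,.024),(.044,.024),(-.044,.024)]; lq=un([(478,209),(481,284),(490,448)],40,0,2)
h=.022
so=np.array([(-h,h),(h,h),(h,-h),(-h,-h)]); sq=un([(363,349),(458,344),(466,432),(375,435)],40,0,2)
ho=so*.01325/.022; hq=un([(382,366),(440,361),(446,418),(388,421)],40,0,2)
def f(v,z=None):
    p=v[:4].copy()
    if z is not None:p[2]=z
    e=[(proj(c,loc(p,P))-q).ravel()]
    X=loc(p,[(v[4+i],y,zz) for i,(y,zz) in enumerate(Lp)]); e.append((proj(c,X)-lq).ravel())
    for o,oq in((so,sq),(ho,hq)):
        e.append((proj(c,loc(p,np.c_[o+v[7:9],np.full(4,.044)]))-oq).ravel())
    return np.concatenate(e)
for z in (None,.012):
    R=least_squares(f,[.53,-.245,.012,-.15,.02,.02,.02,0,0],args=(z,),loss="soft_l1"); print("base x y z yaw",R.x[:4].round(4),"sock off",R.x[7:].round(4),"rms",np.sqrt(np.mean(R.fun**2)).round(2)); print(R.fun.round(1))
# held slat near edge in tool frame
w,M=toolyaw(s)
for px in un([(478,147),(640,147)],40,0,2):
    d=np.array([(px[0]-c["cx"])/c["fx"],(px[1]-c["cy"])/c["fy"],1]); Rw=np.array(c["R"]); o=-Rw.T@c["t"]; dw=Rw.T@d
    ot=M.T@(o-s["tool_pos"]);dt=M.T@dw
    for zz in (-.022,-.024): print("tool",(ot+dt*(zz-ot[2])/dt[2]).round(4))
E
python3 m3.py
```

```text
base x y z yaw [ 0.536  -0.2453  0.0133 -0.1507] sock off [-0.0056 -0.0038] rms 0.84
[ 0.1 -0.4  1.1  1.6 -0.6 -0.6 -0.5  1.8 -0.  -0.2 -0.  -1.2 -0.  -0.1
  0.   0.6  0.   0.1 -1.4  0.4 -0.7 -0.2  0.9  0.3  1.   0.1 -0.5  1.3
 -0.4 -1.1  1.8 -1.4]
base x y z yaw [ 0.5352 -0.2454  0.0334 -0.1511] sock off [-0.0052 -0.004 ] rms 0.85
[ 0.2 -0.2  1.1  1.5 -0.7 -0.9 -0.6  1.3  0.1 -0.  -0.  -1.  -0.  -0.1
  0.   0.2  0.2  0.1 -1.5  0.5 -0.8 -0.3  0.9  0.1  1.1  0.1 -0.6  1.4
 -0.5 -1.2  1.9 -1.5]
tool [-0.0156 -0.094  -0.022 ]
tool [-0.0154 -0.0937 -0.024 ]
tool [ 0.0175 -0.094  -0.022 ]
tool [ 0.0172 -0.0938 -0.024 ]
```

```bash
python3 -c "
from h import *
go(.6135,-.261,.06,-.151)
plan(.6135,-.261,.06,-.151,5)
"
```

```text
t 6.35 pos [ 0.598  -0.2631  0.1699] yaw -0.2007 tilt 0.37 F [ 0.1 -0.3 -1.2] open 0.386
shift tool mm [ 15.2  -4.7 109.9] turn [-0.005  0.004 -0.05 ]
[, 3.0, -0.9, 22.0, -0.001, 0.001, -0.01, ]
[, 3.0, -0.9, 22.0, -0.001, 0.001, -0.01, ]
[, 3.0, -0.9, 22.0, -0.001, 0.001, -0.01, ]
[, 3.0, -0.9, 22.0, -0.001, 0.001, -0.01, ]
[, 3.0, -0.9, 22.0, -0.001, 0.001, -0.01, ]
```

Emit:
play_rows:
  increments:
    - [0.2,3,-1,22,-0.003,0.002,-0.01]
    - [0.2,3,-1,22,-0.003,0.002,-0.01]
    - [0.2,3,-1,22,-0.003,0.002,-0.01]
    - [0.2,3,-1,22,-0.003,0.001,-0.01]
    - [0.2,3,-1,20,-0.003,0.001,-0.01]
    - [0.2,0,0,0,0,0,0]
    - [0.2,0,0,0,0,0,0]
    - [0.2,0,0,0,0,0,0]

```text
clock: 7.35
tool_pos: [0.616, -0.2528, 0.0593]
eef_rot: [0.998, -0.068, 0.002, 0.003]
contact_force: [0.6, -0.1, -1.3]
opening: 0.389
```

```bash
python3 -c "
from h import *
go(.6135,-.261,.0385,-.151)
wsnap('w5')
im=cv2.imread('pics/w5.png');cv2.imwrite('pics/w5z.png',cv2.resize(im[0:400,40:440],None,fx=1.5,fy=1.5,interpolation=2))
"
```

```text
t 7.35 pos [ 0.616  -0.2528  0.0593] yaw -0.1368 tilt 0.43 F [ 0.6 -0.1 -1.3] open 0.389
shift tool mm [-1.4  8.4 20.9] turn [ 0.006 -0.005  0.014]
0.0085
```

View pics/w5z.png

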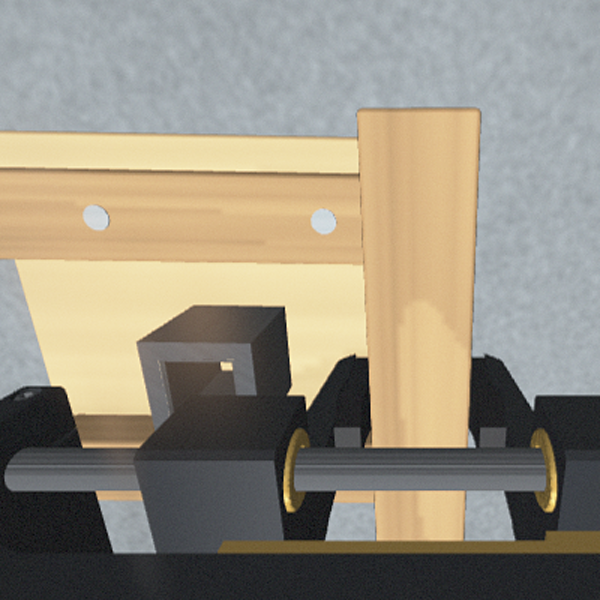

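Emit:
play_rows:
  increments:
    - [0.2,-1.4,8.4,0,-0.002,0,0.014]
    - [0.2,0,0,0,0,0,0]
    - [0.2,0,0,7,0,0,0]
    - [0.2,0,0,7,0,0,0]
    - [0.2,0,0,2,0,0,0]
    - [0.2,0,0,0,0,0,0]
    - [0.2,0,0,0,0,0,0]
    - [0.2,0,0,0,0,0,0]

```text
clock: 8.4
tool_pos: [0.6138, -0.2624, 0.0434]
eef_rot: [0.997, -0.076, 0.003, 0.004]
contact_force: [0.3, -0.6, -0.7]
opening: 0.381
```

```bash
python3 -c "
from h import *
go(.6135,-.261,.0385,-.151)
"
```

```text
t 8.4 pos [ 0.6138 -0.2624  0.0434] yaw -0.1525 tilt 0.62 F [ 0.3 -0.6 -0.7] open 0.381
shift tool mm [-0.6 -1.4  4.8] turn [ 0.008 -0.007 -0.002]
```

Emit:
play_rows:
  increments:
    - [0.2,-0.5,-1.4,1.5,0,-0.002,0]
    - [0.2,0,0,1.5,0,0,0]
    - [0.2,0,0,0.6,0,0,0]
    - [0.2,0,0,0,0,0,0]
    - [0.2,0,0,0,0,0,0]
    - [0.2,0,0,0,0,0,0]
    - [0.2,0,0,0,0,0,0]
    - [0.2,0,0,0,0,0,0]

```text
clock: 9.4
tool_pos: [0.6137, -0.2609, 0.0398]
eef_rot: [0.997, -0.076, 0.002, 0.004]
contact_force: [0.0, -0.1, -1.4]
opening: 0.384
```

```bash
python3 -c "
from h import *
go(.6135,-.261,.0385,-.151)
wsnap('w6')
im=cv2.imread('pics/w6.png');cv2.imwrite('pics/w6z.png',cv2.resize(im[40:340,40:440],None,fx=2,fy=2,interpolation=2))
"
```

```text
t 9.4 pos [ 0.6137 -0.2609  0.0398] yaw -0.1525 tilt 0.57 F [ 0.  -0.1 -1.4] open 0.384
shift tool mm [-0.2  0.1  1.3] turn [ 0.008 -0.005 -0.002]
0.0018
```

View pics/w6z.png

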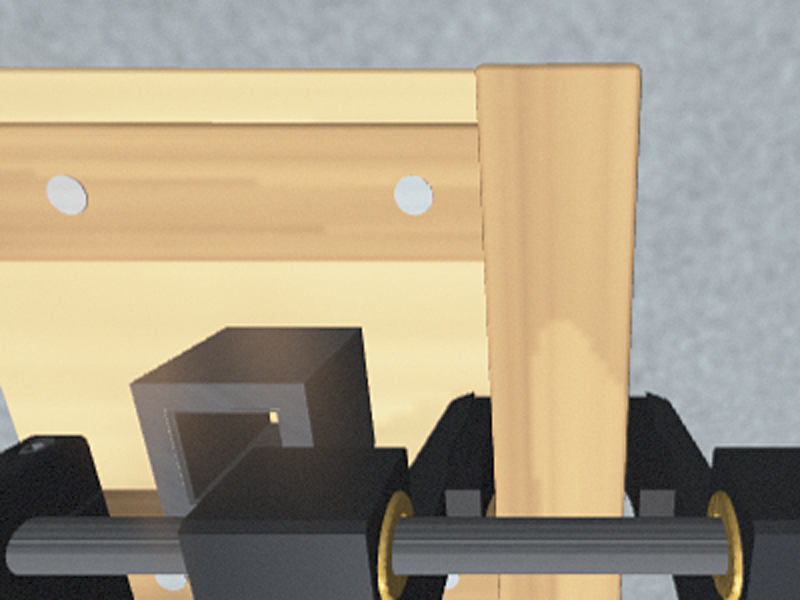

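The slat's upper end is over the +y bearer, but the board's right edge isn't seen beyond the slat (col > 640), so x may be too far out. I'll check with the fixed cameras.

```bash
python3 -c "
from h import *
for n,b in (('top',(380,150,500,270)),('scene',(175,115,295,220))):
    im=r.snapshot(n)[:,:,::-1]; cv2.imwrite(f'pics/{n}1.png',im)
    cv2.imwrite(f'pics/{n}1z.png',cv2.resize(im[b[1]:b[3],b[0]:b[2]],None,fx=5,fy=5,interpolation=2))
"
```

```text
(no output)
```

View pics/top1z.png

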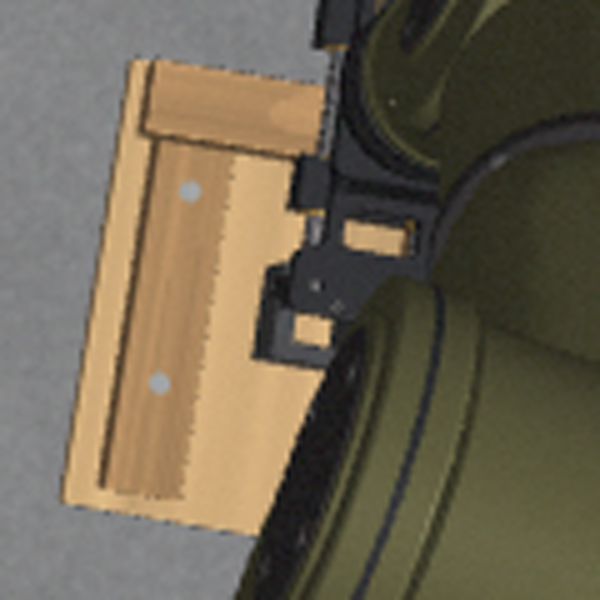

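View pics/scene1z.png

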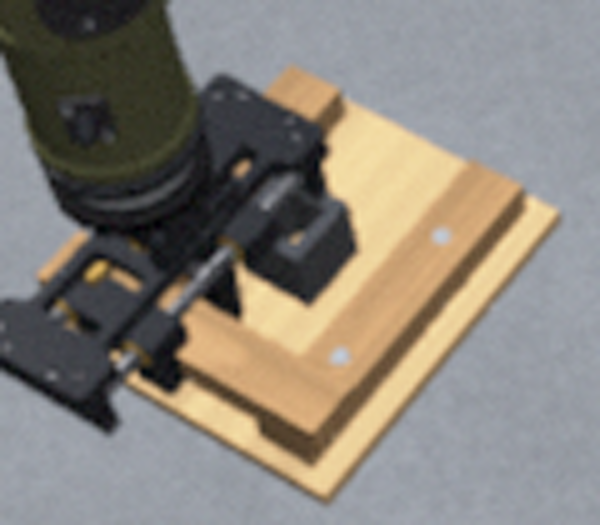

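```bash
cat > m4.py <<'E'
from h import *
from m3 import loc
T=r.get_calibration("top");S=r.get_calibration("scene")
for c,p,off,n in ((T,(.5311,-.2443,.012,-.1522),(380,150),"top"),(S,(.5335,-.2440,.012,-.1481),(175,115),"scene")):
    for l in [(.097,.09,.048),(.063,.09,.048),(.097,-.09,.048),(.097,.09,.024)]:
        q=proj(c,loc(p,l))[0]; dx=proj(c,loc(p,np.array(l)+[.001,0,0]))[0]-q; dy=proj(c,loc(p,np.array(l)+[0,.001,0]))[0]-q
        print(n,l,((q+.5-off)*5-.5).round(1),"px per mm x",(dx*5).round(2),"y",(dy*5).round(2))
E
python3 m4.py | grep -v "base\|tool"|grep "top\|scene"
python3 -c "
import cv2
im=cv2.imread('pics/top1.png');cv2.imwrite('pics/t1zz.png',cv2.resize(im[155:205,395:450],None,fx=12,fy=12,interpolation=2))
im=cv2.imread('pics/scene1.png');cv2.imwrite('pics/s1zz.png',cv2.resize(im[170:220,205:260],None,fx=12,fy=12,interpolation=2))"
```

```text
top (0.097, 0.09, 0.048) [154.1  64.1] px per mm x [ 0.34 -2.14] y [-2.17 -0.36]
top (0.063, 0.09, 0.048) [142.6 137.2] px per mm x [ 0.34 -2.15] y [-2.17 -0.36]
top (0.097, -0.09, 0.048) [545.6 129.3] px per mm x [ 0.31 -2.15] y [-2.18 -0.36]
top (0.097, 0.09, 0.024) [145.6  71.6] px per mm x [ 0.33 -2.1 ] y [-2.12 -0.35]
scene (0.097, 0.09, 0.048) [319.3 434.4] px per mm x [-1.22  1.48] y [1.61 0.92]
scene (0.063, 0.09, 0.048) [360.1 384.9] px per mm x [-1.19  1.44] y [1.6 0.9]
scene (0.097, -0.09, 0.048) [ 41.1 275.3] px per mm x [-1.27  1.36] y [1.48 0.85]
scene (0.097, 0.09, 0.024) [326.3 458.3] px per mm x [-1.19  1.46] y [1.59 0.91]
```

View pics/t1zz.png

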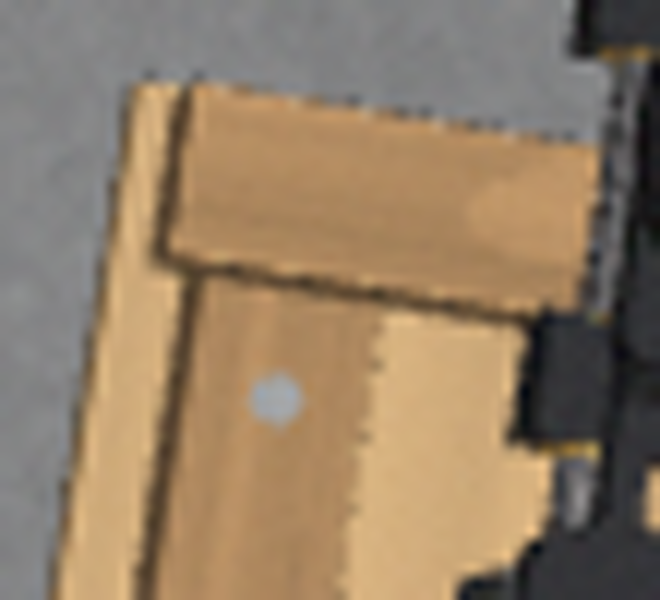

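View pics/s1zz.png

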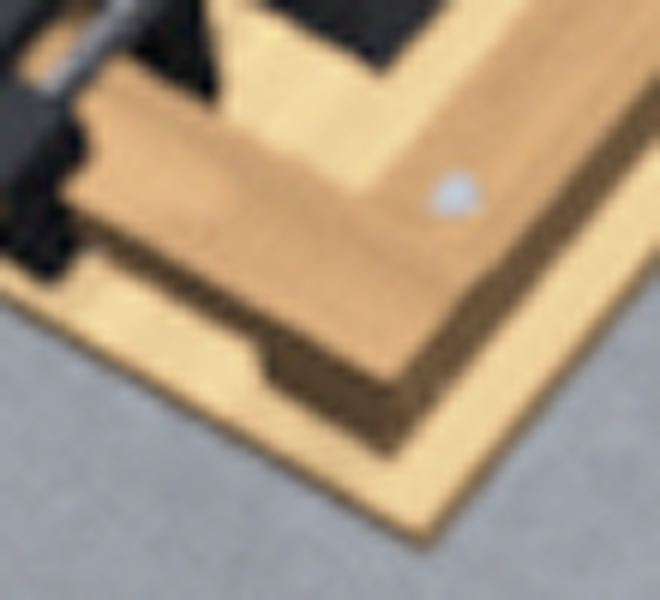

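Both fixed cameras put the slat about 1.2–1.5 mm too far in +x (top corner at (154,60.5) vs. (154,64) expected), with y within 1 mm. I'll shift -1.5 mm and set down.

Emit:
play_rows:
  increments:
    - [0.2,-1.6,0,0,0,0,0.001]
    - [0.2,0,0,0,0,0,0]
    - [0.2,0,0,0.5,0,0,0]
    - [0.2,0,0,0.5,0,0,0]
    - [0.2,0,0,0.5,0,0,0]
    - [0.2,0,0,0.3,0,0,0]
    - [0.2,0,0,0,0,0,0]
    - [0.2,0,0,0,0,0,0]

```text
clock: 10.55
tool_pos: [0.6121, -0.2607, 0.0379]
eef_rot: [0.997, -0.077, 0.002, 0.004]
contact_force: [-0.5, 0.2, -1.4]
opening: 0.384
```

```bash
python3 -c "
from h import *
go(.612,-.261,.0385,-.151)
"
```

```text
t 10.55 pos [ 0.6121 -0.2607  0.0379] yaw -0.1536 tilt 0.57 F [-0.5  0.2 -1.4] open 0.384
shift tool mm [ 0.   0.3 -0.6] turn [ 0.008 -0.005 -0.003]
```

Emit:
play_rows:
  increments:
    - [0.2,0,0,0.4,0,0,-0.003]
    - [0.2,0,0,0.4,0,0,0]
    - [0.2,0,0,0.2,0,0,0]
    - [0.2,0,0,0,0,0,0]
    - [0.2,0,0,0,0,0,0]
    - [0.2,0,0,0,0,0,0]
    - [0.2,0,0,0,0,0,0]
    - [0.2,0,0,0,0,0,0]

```text
clock: 11.55
tool_pos: [0.6121, -0.2607, 0.0379]
eef_rot: [0.997, -0.075, 0.002, 0.004]
contact_force: [-1.3, 0.9, 1.7]
opening: 0.386
```

```bash
python3 -c "
from h import *
go(.612,-.261,.0385,-.151)
"
```

```text
t 11.55 pos [ 0.6121 -0.2607  0.0379] yaw -0.1509 tilt 0.57 F [-1.3  0.9  1.7] open 0.386
shift tool mm [-0.1  0.3 -0.6] turn [ 0.008 -0.006  0.   ]
```

Contact is made (force rose from -1.4 to +1.7 N). Release and retreat upward.

Emit:
play_rows:
  increments:
    - [0.41,0,0,0,0,0,0]
    - [0.48,0,0,0,0,0,0]
    - [0.48,0,0,0,0,0,0]
    - [0.5,0,0,-5,0,0,0]
    - [0.5,0,0,-20,0.004,-0.003,0]
    - [0.55,0,0,-40,0.004,-0.003,0]
    - [0.55,-40,0,-40,0,0,0]
    - [0.55,-40,0,-40,0,0,0]

```text
clock: 12.55
tool_pos: [0.533, -0.2473, 0.1841]
eef_rot: [0.997, -0.074, -0.001, -0.0]
contact_force: [0.8, -0.1, 0.2]
opening: 0.552
```

```bash
python3 -c "
from h import *
go(.53,-.29,.2,-.151)
"
```

```text
t 12.55 pos [ 0.533  -0.2473  0.1841] yaw -0.1481 tilt 0.08 F [ 0.8 -0.1  0.2] open 0.552
shift tool mm [  3.3  42.6 -15.9] turn [-0.001  0.001  0.003]
```

Emit:
play_rows:
  increments:
    - [0.55,3,25,-8,0,0,0.003]
    - [0.55,0,25,-8,0,0,0]
    - [0.55,0,0,0,0,0,0]
    - [0.55,0,0,0,0,0,0]
    - [0.55,0,0,0,0,0,0]
    - [0.55,0,0,0,0,0,0]
    - [0.55,0,0,0,0,0,0]
    - [0.55,0,0,0,0,0,0]

```text
clock: 13.55
tool_pos: [0.5275, -0.2935, 0.204]
eef_rot: [0.997, -0.073, 0.0, -0.001]
contact_force: [0.9, 0.1, -0.3]
opening: 0.551
```

```bash
python3 -c "
from h import *
go(.53,-.29,.2,-.151)
wsnap('w7')
im=cv2.imread('pics/w7.png');cv2.imwrite('pics/w7z.png',cv2.resize(im[20:270,190:450],None,fx=2.4,fy=2.4,interpolation=2))
cv2.imwrite('pics/w7zz.png',cv2.resize(im[40:240,330:450],None,fx=3,fy=3,interpolation=2))
"
```

```text
t 13.55 pos [ 0.5275 -0.2935  0.204 ] yaw -0.147 tilt 0.17 F [ 0.9  0.1 -0.3] open 0.551
shift tool mm [ 2.  -3.8  4. ] turn [-0.003 -0.001  0.004]
0.0035
```

View pics/w7z.png

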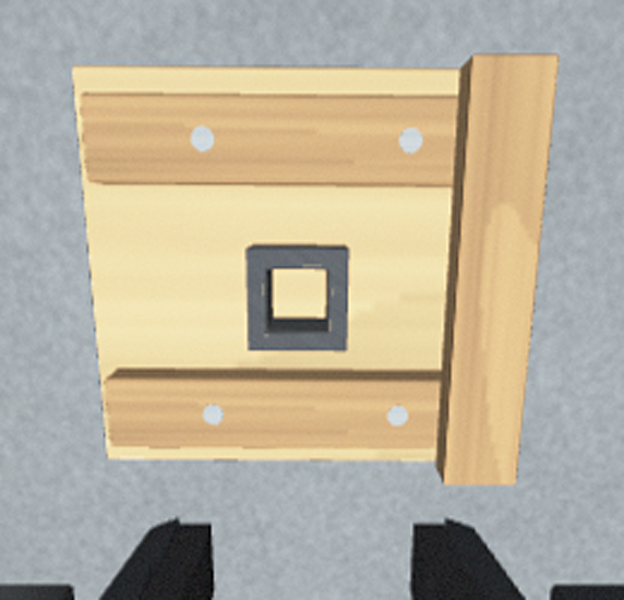

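View pics/w7zz.png

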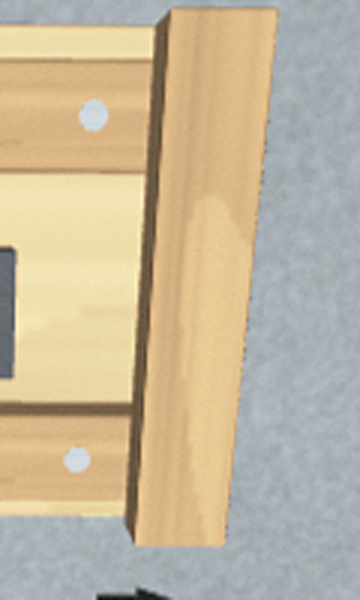

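The base is fully in view with the slat across its right end: board corners (72,66), (108,459); block (246,245)–(347,350); slat top face (472,54), (557,55), (517,485), (444,484).

```bash
cat > m5.py <<'E'
from h import *
def loc(p,l):
    cs,sn=np.cos(p[3]),np.sin(p[3]); l=np.atleast_2d(l)
    return np.c_[p[0]+cs*l[:,0]-sn*l[:,1],p[1]+sn*l[:,0]+cs*l[:,1],p[2]+l[:,2]]
c,s=pickle.load(open("pics/w7.pkl","rb"))
U=lambda a:un(a,190,20,2.4)
P=[(-.107,.095,0),(-.107,-.095,0),(-.097,.080,.024),(-.097,.044,.024),(-.097,-.044,.024),(-.097,-.080,.024)]
q=U([(72,66),(108,459),(82,93),(90,183),(105,383),(110,446)])
Lp=[(.095,0),(-.095,0),(.080,.024),(.044,.024),(-.044,.024),(-.080,.024)]
lq=U([(465,69),(437,462),(460,95),(452,186),(440,382),(438,449)])
so=np.array([(-1,1),(1,1),(1,-1),(-1,-1)])*.022
sq=U([(246,245),(349,245),(347,350),(249,350)]); hq=U([(265,266),(329,266),(329,331),(267,331)])
sl=U([(557,55),(517,485),(444,484),(472,54)]) # local (+,+),(+,-),(-,-),(-,+)
so4=np.array([(1,1),(1,-1),(-1,-1),(-1,1)])*[.017,.09]
def f(v,z):
    p=v[:4].copy()
    if z is not None:p[2]=z
    e=[(proj(c,loc(p,P))-q).ravel()]
    X=loc(p,[(v[4+i],y,zz) for i,(y,zz) in enumerate(Lp)]); e.append((proj(c,X)-lq).ravel()[1::2])
    e.append((proj(c,loc(p,np.c_[so+v[10:12],np.full(4,.044)]))-sq).ravel())
    e.append((proj(c,loc(p,np.c_[so*.01325/.022+v[10:12],np.full(4,.044)]))-hq).ravel())
    cs,sn=np.cos(v[14]),np.sin(v[14]); o=so4@np.array([[cs,sn],[-sn,cs]])
    e.append((proj(c,loc(p,np.c_[o+v[12:14],np.full(4,.048)]))-sl).ravel())
    return np.concatenate(e)
for z in (None,.012):
    v0=np.r_[.53,-.245,.012,-.15,[.05]*6,0,0,.08,0,0]
    R=least_squares(f,v0,args=(z,),x_scale="jac"); print("base",R.x[:4].round(4),"sock",R.x[10:12].round(4),"slat rel",R.x[12:].round(4),"rms",np.sqrt(np.mean(R.fun**2)).round(2)); print(R.fun.round(1))
E
python3 m5.py
```

```text
base [ 0.5337 -0.2456  0.0113 -0.1562] sock [-0.0041 -0.003 ] slat rel [0.0808 0.0019 0.0129] rms 0.55
[ 0.5  0.  -0.1  0.4 -0.4  0.3 -0.5  0.3  0.1 -2.1  0.6  1.1  0.   0.
  0.   0.  -0.  -0.   0.   0.4  0.2  0.8 -0.1 -0.3 -0.4 -0.7  0.8  0.5
 -0.2  0.8 -0.6 -0.7  0.2 -0.9  0.6 -0.5 -0.2  0.1  0.   0.6 -0.5  0.1]
base [ 5.33900000e-01 -2.45600000e-01  2.18471053e+04 -1.56400000e-01] sock [-0.0043 -0.0029] slat rel [0.0804 0.0019 0.0133] rms 0.56
[ 0.5 -0.1 -0.1  0.6 -0.4  0.1 -0.5  0.2  0.1 -1.9  0.6  1.2 -0.   0.
  0.  -0.   0.   0.  -0.   0.3  0.3  0.8 -0.  -0.3 -0.5 -0.7  0.8  0.5
 -0.1  0.7 -0.6 -0.6  0.2 -0.9  0.7 -0.7 -0.1  0.3  0.   0.8 -0.6 -0.1]
```

```bash
sed -i 's/e.append((proj(c,X)-lq).ravel()\[1::2\])/e.append((proj(c,X)-lq).ravel())/; s/\[(72,66),(108,459),(82,93),(90,183),(105,383),(110,446)\]/[(72,66),(108,459),(82,93),(90,183),(105,382),(110,446)]/' m5.py; python3 m5.py
```

```text
base [ 0.5338 -0.2452  0.0113 -0.1536] sock [-0.0041 -0.0034] slat rel [0.0808 0.0013 0.0103] rms 0.52
[ 0.3 -0.1  0.1  0.3 -0.6  0.1 -0.6  0.1  0.3 -1.8  0.8  0.9  0.  -0.
  0.  -0.  -0.   0.6 -0.   0.1  0.  -0.8 -0.   0.6 -0.   0.4  0.2  0.7
 -0.  -0.4 -0.3 -0.7  0.7  0.5 -0.2  0.7 -0.6 -0.7  0.2 -0.9  0.6 -0.5
 -0.2  0.1  0.   0.6 -0.5  0. ]
base [ 5.34000000e-01 -2.45200000e-01 -1.88207306e+04 -1.53600000e-01] sock [-0.0043 -0.0033] slat rel [0.0804 0.0013 0.0105] rms 0.53
[ 0.2 -0.3  0.1  0.5 -0.6 -0.  -0.6  0.1  0.3 -1.7  0.8  1.1  0.  -0.2
 -0.   0.2 -0.   0.4 -0.   0.   0.  -0.7 -0.   0.8 -0.1  0.4  0.2  0.7
  0.  -0.3 -0.4 -0.6  0.7  0.5 -0.2  0.7 -0.6 -0.7  0.2 -0.8  0.7 -0.7
 -0.1  0.3  0.   0.8 -0.6 -0.1]
```

Run:
```python
import cv2,numpy as np
im=cv2.imread('pics/w7.png',0)
l=cv2.createLineSegmentDetector().detect(im)[0][:,0]
for a in l:
    if np.hypot(a[2]-a[0],a[3]-a[1])>22 and min(a[0],a[2])>195 and max(a[1],a[3])<235: print(a.round(1))
```

```text
[334.9 123.1 334.  165.6]
[373.5 173.1 381.3  48.1]
[331.9 165.7 294.4 165.5]
[386.4  43.1 374.3 221.9]
[294.4 120.9 333.1 121.3]
[292.8 164.4 291.8 123.1]
[239.4 172.7 371.9 173.5]
[371.  214.5 373.  179.3]
[371.9 178.3 234.4 177.5]
[375.6  97.9 226.9  96.7]
[226.8 126.8 230.6 168.2]
[378.1  48.7 220.6  47.5]
[235.6 210.6 368.1 211.2]
[219.6  49.3 221.6  75.6]
[222.   78.1 226.9 125.6]
[224.4  57.4 378.1  59. ]
[300.1 156.9 300.  133.1]
[324.4 157.9 299.4 157.8]
[369.4 206.4 236.9 205.9]
[403.6 220.5 421.3  44.3]
[419.4  43.1 395.6  43.3]
[230.6  94.1 375.6  95.1]
[378.1  61.5 225.6  60.2]
[376.9 221.7 401.9 221.2]
[391.6 114.3 389.1 165.6]
[331.9 124.4 295.6 124.4]
[392.2 175.6 393.5 201.9]
[233.1 186.7 270.6 186.9]
[295.6  73.1 320.6  73.1]
[230.6  70.6 253.1  70.6]
```

```bash
cat > lf.py <<'E'
from m5 import loc
from h import *
def lres(c,A,B,seg):
    a,b=proj(c,np.array([A,B])) ; n=np.array([-(b-a)[1],(b-a)[0]]);n/=np.hypot(*n)
    w=np.sqrt(np.hypot(*(np.array(seg[2:])-seg[:2]))/50)
    return [w*n@(np.array(seg[:2])-a),w*n@(np.array(seg[2:])-a)]
def rectlines(o,ang,L,W,z):  # local line endpoints: +x,-x,+y,-y edges
    cs,sn=np.cos(ang),np.sin(ang);R=np.array([[cs,-sn],[sn,cs]])
    k=lambda x,y:np.r_[R@[x,y]+o,z]
    return dict(px=(k(L,-W),k(L,W)),nx=(k(-L,-W),k(-L,W)),py=(k(-L,W),k(L,W)),ny=(k(-L,-W),k(L,-W)))
def run(c,board,blocks,slats,v0,z=.012,top=.044):
    # board: list (edge,seg); blocks same; slats: list of lists
    def f(v):
        p=np.r_[v[:2],z,v[2]]; e=[]
        def add(lines,obs):
            for k,sg in obs:
                A,B=lines[k]; e.extend(lres(c,loc(p,A)[0],loc(p,B)[0],sg))
        add(rectlines([0,0],0,.107,.095,0),board)
        add(rectlines(v[3:5],0,.022,.022,.044),blocks)
        for i,s_ in enumerate(slats):
            o=v[5+3*i:8+3*i]; add(rectlines(o[:2],o[2],.017,.09,.048),s_)
        return np.array(e)
    R=least_squares(f,v0); return R
E
cat > m6.py <<'E'
from lf import *
c,s=pickle.load(open("pics/w7.pkl","rb"))
b=[("py",(378.1,48.7,220.6,47.5)),("nx",(219.6,49.3,221.6,75.6)),("nx",(222,78.1,226.9,125.6)),("nx",(226.8,126.8,230.6,168.2)),("ny",(235.6,210.6,368.1,211.2))]
k=[("px",(334.9,123.1,334,165.6)),("ny",(331.9,165.7,294.4,165.5)),("py",(294.4,120.9,333.1,121.3)),("nx",(292.8,164.4,291.8,123.1))]
sl=[("nx",(386.4,43.1,374.3,221.9)),("px",(403.6,220.5,421.3,44.3)),("py",(419.4,43.1,395.6,43.3)),("ny",(376.9,221.7,401.9,221.2))]
for z in (.010,.012,.014):
    R=run(c,b,k,[sl],[.534,-.245,-.15,0,0,.08,0,0],z); print(z,R.x.round(4),R.cost.round(2)); 
print(R.fun.round(1))
E
python3 m6.py | grep -v base
```

```text
[ 0.3 -0.1  0.1  0.3 -0.6  0.1 -0.6  0.1  0.3 -1.8  0.8  0.9  0.  -0.
  0.  -0.  -0.   0.6 -0.   0.1  0.  -0.8 -0.   0.6 -0.   0.4  0.2  0.7
 -0.  -0.4 -0.3 -0.7  0.7  0.5 -0.2  0.7 -0.6 -0.7  0.2 -0.9  0.6 -0.5
 -0.2  0.1  0.   0.6 -0.5  0. ]
[ 0.2 -0.3  0.1  0.5 -0.6 -0.  -0.6  0.1  0.3 -1.7  0.8  1.1  0.  -0.2
 -0.   0.2 -0.   0.4 -0.   0.   0.  -0.7 -0.   0.8 -0.1  0.4  0.2  0.7
  0.  -0.3 -0.4 -0.6  0.7  0.5 -0.2  0.7 -0.6 -0.7  0.2 -0.8  0.7 -0.7
 -0.1  0.3  0.   0.8 -0.6 -0.1]
0.01 [ 0.5329 -0.2449 -0.152  -0.0036 -0.0033  0.0814  0.0007  0.0034] 4.81
0.012 [ 0.5335 -0.2451 -0.152  -0.0042 -0.003   0.0803  0.0007  0.0034] 8.93
0.014 [ 0.5341 -0.2452 -0.152  -0.0048 -0.0027  0.0791  0.0008  0.0034] 16.64
[ 1.7  1.5  0.  -0.3 -0.2  0.3  0.1  0.1 -2.4 -2.6 -0.2 -0.1  0.7  0.7
 -0.7 -0.5  0.2  0.2  1.8  1.3 -1.3 -1.8  0.7  0.9 -1.  -1.4]
```

The slat lies at (80.5, +0.7) mm with 0.2° error relative to the base, which is good enough. Next is the second slat.

```bash
sed -i 's/^for z in/if __name__=="__main__":\n  for z in/; ' m5.py
python3 - <<'E'
s=open('m5.py').read().split('if __name__')[0];open('m5.py','w').write(s)
E
python3 -c "
from h import *
plan(.557,.324,.15,1.449,13)
"
```

```text
[, -4.7, -47.3, 4.3, -0.0, -0.0, -0.123, ]
[, 1.1, -47.5, 4.3, -0.0, -0.0, -0.123, ]
[, 6.9, -47.0, 4.3, -0.0, -0.0, -0.123, ]
[, 12.6, -45.8, 4.3, -0.0, -0.0, -0.123, ]
[, 18.2, -43.9, 4.3, -0.0, -0.0, -0.123, ]
[, 23.4, -41.4, 4.2, -0.0, -0.0, -0.123, ]
[, 28.3, -38.2, 4.2, -0.0, -0.0, -0.123, ]
[, 32.8, -34.5, 4.2, -0.0, -0.0, -0.123, ]
[, 36.7, -30.2, 4.2, -0.0, -0.0, -0.123, ]
[, 40.2, -25.5, 4.2, -0.0, -0.0, -0.123, ]
[, 43.0, -20.4, 4.2, -0.0, -0.0, -0.123, ]
[, 45.1, -14.9, 4.2, -0.0, -0.0, -0.123, ]
[, 46.6, -9.3, 4.2, -0.0, -0.0, -0.123, ]
```

Emit:
play_rows:
  increments:
    - [0.6,-5,-47,0,0,0,-0.123]
    - [0.6,1,-48,0,0,0,-0.123]
    - [0.6,7,-47,2,0,0,-0.123]
    - [0.6,13,-46,4,0,0,-0.123]
    - [0.6,18,-44,4,0,0,-0.123]
    - [0.6,23,-41,4,0,0,-0.123]
    - [0.6,28,-38,4,0,0,-0.123]
    - [0.6,33,-35,4,0,0,-0.123]

```text
clock: 14.6
tool_pos: [0.5434, 0.0914, 0.1822]
eef_rot: [0.909, 0.416, 0.003, 0.002]
contact_force: [0.8, 0.7, 0.3]
opening: 0.601
```

Emit:
play_rows:
  increments:
    - [0.6,37,-30,5,0,0,-0.123]
    - [0.6,40,-26,5,0,0,-0.123]
    - [0.6,43,-20,5,0,0,-0.123]
    - [0.6,45,-15,5,0,0,-0.123]
    - [0.6,47,-9,5,0,0,-0.123]
    - [0.6,0,0,10,0,0,0]
    - [0.6,0,0,0,0,0,0]
    - [0.6,0,0,0,0,0,0]

```text
clock: 15.6
tool_pos: [0.5477, 0.34, 0.1456]
eef_rot: [0.733, 0.68, 0.003, 0.003]
contact_force: [0.4, -0.3, 0.0]
opening: 0.602
```

```bash
python3 -c "
from h import *
go(.557,.324,.1,1.449)
"
```

```text
t 15.6 pos [0.5477 0.34   0.1456] yaw 1.4958 tilt 0.51 F [ 0.4 -0.3  0. ] open 0.602
shift tool mm [-15.3  10.   45.7] turn [ 0.009 -0.     0.047]
```

Emit:
play_rows:
  increments:
    - [0.6,-8,5,15,0.005,0,0.024]
    - [0.6,-7,5,15,0.004,0,0.023]
    - [0.6,0,0,15,0,0,0]
    - [0.6,0,0,10,0,0,0]
    - [0.6,0,0,0,0,0,0]
    - [0.6,0,0,0,0,0,0]
    - [0.6,0,0,0,0,0,0]
    - [0.6,0,0,0,0,0,0]

```text
clock: 16.6
tool_pos: [0.5585, 0.3198, 0.0873]
eef_rot: [0.752, 0.66, -0.0, 0.001]
contact_force: [0.8, -0.4, -0.5]
opening: 0.596
```

```bash
python3 -c "
from h import *
go(.557,.324,.034,1.449)
wsnap('w8')
im=cv2.imread('pics/w8.png');cv2.imwrite('pics/w8z.png',cv2.resize(im[0:400,130:490],None,fx=1.5,fy=1.5,interpolation=2))
"
```

```text
t 16.6 pos [0.5585 0.3198 0.0873] yaw 1.4409 tilt 0.09 F [ 0.8 -0.4 -0.5] open 0.596
shift tool mm [ 4.  -2.  53.3] turn [ 0.     0.001 -0.008]
0.0051
```

View pics/w8z.png

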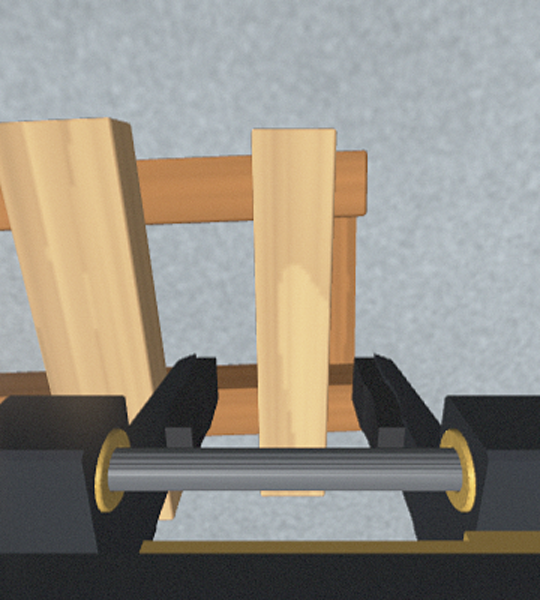

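Emit:
play_rows:
  increments:
    - [0.6,4,-2,10,0,0.001,-0.008]
    - [0.6,0,0,22,0,0,0]
    - [0.6,0,0,21,0,0,0]
    - [0.6,0,0,0,0,0,0]
    - [0.2,0,0,0,0,0,0]
    - [0.2,0,0,0,0,0,0]
    - [0.2,0,0,0,0,0,0]
    - [0.2,0,0,0,0,0,0]

```text
clock: 17.65
tool_pos: [0.5574, 0.3259, 0.033]
eef_rot: [0.748, 0.663, 0.001, 0.0]
contact_force: [-0.3, -0.4, -1.4]
opening: 0.386
```

```bash
python3 -c "
from h import *
c,s=pickle.load(open('pics/w8.pkl','rb'))
q=un([(324,496),(262,497),(252,128),(336,128)],130,0,1.5)
for z in (None,.056):
  p,e,f=fit([(c,[0,1,2,3],q)],lambda p:rect(p,.18,.034),[.55,.3,.05,0],z);print(p.round(4),round(e,2),f.round(1))
go(.557,.324,.034,1.449)
"
```

```text
[ 0.5572  0.3244  0.0557 -0.125 ] 0.59 [ 0.9  0.1 -0.9 -0.5 -0.7  0.3  0.7  0. ]
[ 0.5572  0.3244  0.056  -0.125 ] 0.61 [ 0.9  0.4 -0.9 -0.2 -0.8  0.1  0.8 -0.1]
t 17.65 pos [0.5574 0.3259 0.033 ] yaw 1.4506 tilt 0.16 F [-0.3 -0.4 -1.4] open 0.386
shift tool mm [-1.9 -0.2 -1. ] turn [ 0.002 -0.002  0.002]
```

```bash
python3 -c "
from h import *
a=plan(.557,.326,.14,1.4506,3)
plan(.455,-.233,.15,-.152,12,a)
"
```

```text
[, 0.1, -0.1, -35.7, 0.001, -0.001, 0.0, ]
[, 0.1, -0.1, -35.7, 0.001, -0.001, 0.0, ]
[, 0.0, -0.1, -35.7, 0.001, -0.001, 0.0, ]
[, -47.3, -2.9, -0.8, 0.0, 0.0, 0.134, ]
[, -47.2, 3.5, -0.8, 0.0, 0.0, 0.134, ]
[, -46.3, 9.7, -0.8, 0.0, 0.0, 0.134, ]
[, -44.6, 15.8, -0.8, 0.0, 0.0, 0.134, ]
[, -42.1, 21.6, -0.8, 0.0, 0.0, 0.134, ]
[, -38.9, 27.0, -0.8, 0.0, 0.0, 0.134, ]
[, -34.9, 32.0, -0.8, 0.0, 0.0, 0.134, ]
[, -30.4, 36.3, -0.8, 0.0, 0.0, 0.134, ]
[, -25.3, 40.1, -0.8, 0.0, 0.0, 0.134, ]
[, -19.7, 43.1, -0.8, 0.0, 0.0, 0.134, ]
[, -13.8, 45.3, -0.8, 0.0, 0.0, 0.134, ]
[, -7.6, 46.7, -0.8, 0.0, 0.0, 0.134, ]
```

Emit:
play_rows:
  increments:
    - [0.2,0,0,-20,0,0,0]
    - [0.2,0,0,-45,0,0,0]
    - [0.2,0,0,-45,0,0,0]
    - [0.2,-47,-3,-5,0,0,0.134]
    - [0.2,-47,3,-1,0,0,0.134]
    - [0.2,-46,10,-1,0,0,0.134]
    - [0.2,-45,16,-1,0,0,0.134]
    - [0.2,-42,22,-1,0,0,0.134]

```text
clock: 18.65
tool_pos: [0.5154, 0.0946, 0.1652]
eef_rot: [0.927, 0.374, 0.01, -0.003]
contact_force: [-0.3, 0.3, -0.6]
opening: 0.386
```

Emit:
play_rows:
  increments:
    - [0.2,-39,27,0,0,0,0.134]
    - [0.2,-35,32,0,0,0,0.134]
    - [0.2,-30,36,0,0,0,0.134]
    - [0.2,-25,40,0,0,0,0.134]
    - [0.2,-20,43,0,0,0,0.134]
    - [0.2,-12,42,0,0,0,0.12]
    - [0.2,-6,35,0,0,0,0.08]
    - [0.2,0,0,0,0,0,0]

```text
clock: 19.65
tool_pos: [0.4518, -0.2275, 0.1712]
eef_rot: [0.997, -0.069, 0.018, -0.007]
contact_force: [-0.3, -0.9, -1.8]
opening: 0.383
```

```bash
python3 -c "
from h import *
go(.4542,-.2329,.06,-.152)
"
```

```text
t 19.65 pos [ 0.4518 -0.2275  0.1712] yaw -0.1385 tilt 2.24 F [-0.3 -0.9 -1.8] open 0.383
shift tool mm [ -0.8   6.9 111.2] turn [-0.017 -0.035  0.014]
```

Emit:
play_rows:
  increments:
    - [0.2,0,3,20,-0.008,-0.015,0.006]
    - [0.2,0,3,25,-0.008,-0.015,0.006]
    - [0.2,0,1,25,-0.003,-0.003,0.002]
    - [0.2,0,0,25,0,0,0]
    - [0.2,0,0,12,0,0,0]
    - [0.2,0,0,0,0,0,0]
    - [0.2,0,0,0,0,0,0]
    - [0.2,0,0,0,0,0,0]

```text
clock: 20.65
tool_pos: [0.4607, -0.2281, 0.0693]
eef_rot: [0.997, -0.07, 0.009, -0.0]
contact_force: [-0.6, 0.6, -1.6]
opening: 0.384
```

```bash
python3 -c "
from h import *
go(.4542,-.2329,.04,-.152)
"
```

```text
t 20.65 pos [ 0.4607 -0.2281  0.0693] yaw -0.1407 tilt 0.98 F [-0.6  0.6 -1.6] open 0.384
shift tool mm [-6.3  5.7 29.2] turn [-0.002 -0.017  0.011]
```

Emit:
play_rows:
  increments:
    - [0.2,-3,3,3,-0.002,-0.008,0.006]
    - [0.2,-3,3,3,-0.002,-0.008,0.006]
    - [0.2,0,0,0,0,0,0]
    - [0.2,0,0,7,0,0,0]
    - [0.2,0,0,7,0,0,0]
    - [0.2,0,0,5,0,0,0]
    - [0.2,0,0,0,0,0,0]
    - [0.2,0,0,0,0,0,0]

```text
clock: 21.65
tool_pos: [0.4537, -0.234, 0.0429]
eef_rot: [0.997, -0.077, 0.0, 0.001]
contact_force: [0.4, 0.1, -1.2]
opening: 0.389
```

```bash
python3 -c "
from h import *
go(.4542,-.2329,.0385,-.152)
"
```

```text
t 21.65 pos [ 0.4537 -0.234   0.0429] yaw -0.1539 tilt 0.14 F [ 0.4  0.1 -1.2] open 0.389
shift tool mm [ 0.3 -1.2  4.4] turn [ 0.002 -0.001 -0.002]
```

Emit:
play_rows:
  increments:
    - [0.2,0.3,-1.2,1.5,0,0,-0.002]
    - [0.2,0,0,1.5,0,0,0]
    - [0.2,0,0,1.2,0,0,0]
    - [0.2,0,0,0,0,0,0]
    - [0.2,0,0,0,0,0,0]
    - [0.2,0,0,0,0,0,0]
    - [0.2,0,0,0,0,0,0]
    - [0.2,0,0,0,0,0,0]

```text
clock: 22.65
tool_pos: [0.4546, -0.2329, 0.0389]
eef_rot: [0.997, -0.076, 0.001, 0.001]
contact_force: [0.2, 0.4, -1.2]
opening: 0.386
```

```bash
python3 -c "
from h import *
go(.4542,-.2329,.0385,-.152)
for n,b in (('top',(380,150,500,270)),('scene',(175,115,295,220))):
    im=r.snapshot(n)[:,:,::-1]; cv2.imwrite(f'pics/{n}2.png',im)
    cv2.imwrite(f'pics/{n}2z.png',cv2.resize(im[b[1]:b[3],b[0]:b[2]],None,fx=5,fy=5,interpolation=2))
"
```

```text
t 22.65 pos [ 0.4546 -0.2329  0.0389] yaw -0.1518 tilt 0.17 F [ 0.2  0.4 -1.2] open 0.386
shift tool mm [-0.3  0.1  0.4] turn [ 0.003 -0.001  0.   ]
```

View pics/top2z.png

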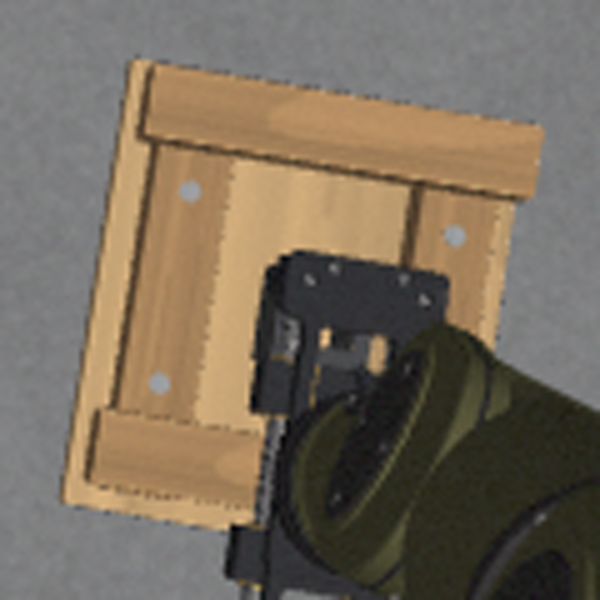

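View pics/scene2z.png

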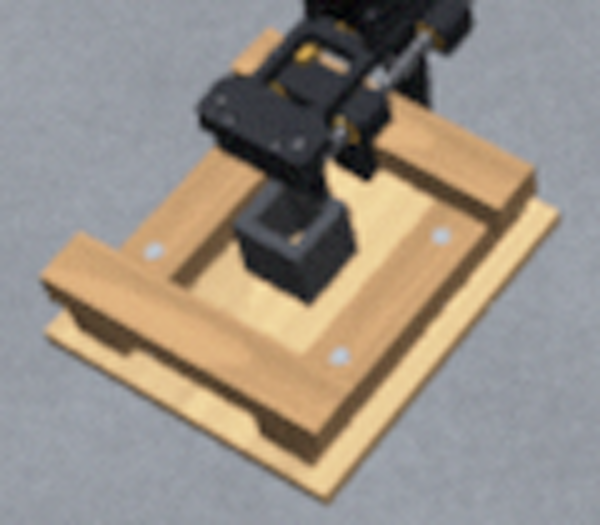

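The first slat's corners (153,66), (543,129) match the prediction (154,64), (546,129). The held slat's end is at (98,409)–(87,483) vs. (100,408)–(88,481) expected. Set it down.

Emit:
play_rows:
  increments:
    - [0.2,-0.1,0,0.7,0,0,0]
    - [0.2,0,0,0.7,0,0,0]
    - [0.2,0,0,0.5,0,0,0]
    - [0.2,0,0,0.3,0,0,0]
    - [0.2,0,0,0.2,0,0,0]
    - [0.2,0,0,0,0,0,0]
    - [0.2,0,0,0,0,0,0]
    - [0.2,0,0,0,0,0,0]

```text
clock: 23.75
tool_pos: [0.4545, -0.2329, 0.0363]
eef_rot: [0.997, -0.076, 0.001, 0.001]
contact_force: [0.1, 0.3, -1.2]
opening: 0.386
```

```bash
python3 -c "
from h import *
go(.4542,-.2329,.0367,-.152)
"
```

```text
t 23.75 pos [ 0.4545 -0.2329  0.0363] yaw -0.1518 tilt 0.17 F [ 0.1  0.3 -1.2] open 0.386
shift tool mm [-0.2  0.1 -0.4] turn [ 0.003 -0.001  0.   ]
```

Emit:
play_rows:
  increments:
    - [0.2,0,0,0.4,0,0,0]
    - [0.2,0,0,0.4,0,0,0]
    - [0.2,0,0,0.3,0,0,0]
    - [0.2,0,0,0,0,0,0]
    - [0.2,0,0,0,0,0,0]
    - [0.2,0,0,0,0,0,0]
    - [0.2,0,0,0,0,0,0]
    - [0.2,0,0,0,0,0,0]

```text
clock: 24.75
tool_pos: [0.4545, -0.2329, 0.0361]
eef_rot: [0.997, -0.076, 0.001, 0.001]
contact_force: [-0.8, 0.3, 1.8]
opening: 0.385
```

```bash
python3 -c "
from h import *
go(.4542,-.2329,.0367,-.152)
"
```

```text
t 24.75 pos [ 0.4545 -0.2329  0.0361] yaw -0.1518 tilt 0.19 F [-0.8  0.3  1.8] open 0.385
shift tool mm [-0.2  0.1 -0.6] turn [ 0.003 -0.002  0.   ]
```

Contact (+3 N). Release, retreat, and take the same view of the base as before.

Emit:
play_rows:
  increments:
    - [0.41,0,0,0,0,0,0]
    - [0.48,0,0,0,0,0,0]
    - [0.48,0,0,0,0,0,0]
    - [0.5,0,0,-5,0,0,0]
    - [0.5,0,0,-20,0,0,0]
    - [0.55,0,0,-45,0,0,0]
    - [0.55,30,20,-45,0,0,0]
    - [0.55,40,30,-45,0,0,0]

```text
clock: 25.75
tool_pos: [0.5114, -0.2878, 0.1955]
eef_rot: [0.997, -0.074, -0.005, -0.001]
contact_force: [0.7, -0.2, -0.7]
opening: 0.545
```

Emit:
play_rows:
  increments:
    - [0.8,0,0,0,0,0,0]
    - [0.8,0,0,0,0,0,0]
    - [0.8,0,0,0,0,0,0]
    - [0.8,0,0,0,0,0,0]
    - [0.8,0,0,0,0,0,0]
    - [0.8,0,0,0,0,0,0]
    - [0.8,0,0,0,0,0,0]
    - [0.8,0,0,0,0,0,0]

```text
clock: 26.75
tool_pos: [0.5111, -0.288, 0.196]
eef_rot: [0.997, -0.075, -0.004, -0.001]
contact_force: [0.2, -0.6, -0.1]
opening: 0.803
```

```bash
python3 -c "
from h import *
go(.53,-.29,.2,-.152)
wsnap('w9')
im=cv2.imread('pics/w9.png');cv2.imwrite('pics/w9z.png',cv2.resize(im[20:270,190:450],None,fx=2.4,fy=2.4,interpolation=2))
l=cv2.createLineSegmentDetector().detect(im[:,:,1])[0][:,0]
for a in l:
    if np.hypot(a[2]-a[0],a[3]-a[1])>20 and min(a[0],a[2])>180 and max(a[1],a[3])<245: print(a.round(1))
"
```

```text
t 26.75 pos [ 0.5111 -0.288   0.196 ] yaw -0.1492 tilt 0.52 F [ 0.2 -0.6 -0.1] open 0.803
shift tool mm [18.9 -0.9 -4.2] turn [-0.001  0.009  0.003]
0.001
[272.9  48.1 278.3 175.6]
[318.1 155.  339.4 155.1]
[391.4 176.8 401.8  49.3]
[311.9 123.6 353.1 124.1]
[353.6 126.8 352.  168.1]
[309.8 168.1 309.5 125.6]
[350.6 170.  310.6 169.5]
[276.8 225.6 268.4  44.4]
[408.5  44.3 392.4 226.8]
[278.6 181.9 279.7 205.7]
[388.1 218.2 391.  183.1]
[279.4 176.5 389.4 177.3]
[340.6 135.1 319.4 135.1]
[389.4 182.4 280.6 181.7]
[281.9 214.7 308.2 215.2]
[395.6 100.1 276.9  99.4]
[275.6  59.6 398.1  60.2]
[399.4  49.8 275.6  49.2]
[345.  136.9 344.1 160.6]
[309.4 215.1 371.9 215.6]
[343.1 161.8 316.9 161.9]
[379.4 211.2 281.9 210.2]
[422.4 225.7 444.4  45.6]
[350.6 127.1 313.1 127. ]
[278.1  96.9 345.6  96.6]
[265.6  43.8 244.4  44.3]
[443.1  44.3 420.6  44.2]
[247.5 116.8 252.7 168.2]
[398.1  63.3 275.6  62.2]
[414.4 109.4 409.1 150.6]
[257.8 180.7 262.7 206.9]
[346.9  96.7 394.4  97.4]
[295.6  74.4 338.1  74.9]
[299.4 193.1 335.6 193.1]
[363.2 191.2 336.9 190.1]
[326.9 189.4 301.9 189.4]
```

View pics/w9z.png

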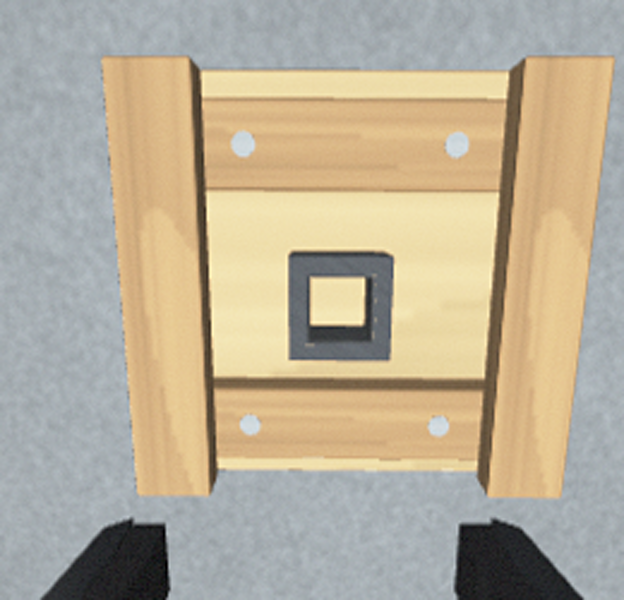

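Both slats lie across the bearers, left slat (103,58)–(210,495), right slat (488,496)–(613,57), and the socket block is at (289,253)–(390,360). I'll fit them by lines.

```bash
cat > m7.py <<'E'
from lf import *
c,s=pickle.load(open("pics/w9.pkl","rb"))
b=[("py",(399.4,49.8,275.6,49.2)),("ny",(281.9,214.7,308.2,215.2)),("ny",(309.4,215.1,371.9,215.6))]
k=[("py",(311.9,123.6,353.1,124.1)),("px",(353.6,126.8,352,168.1)),("nx",(309.8,168.1,309.5,125.6)),("ny",(350.6,170,310.6,169.5))]
A=[("px",(276.8,225.6,268.4,44.4)),("nx",(232.7,44,246.9,225.7)),("py",(265.6,43.8,244.4,44.3)),("ny",(247,225.7,277.3,226))]
B=[("nx",(408.5,44.3,392.4,226.8)),("px",(422.4,225.7,444.4,45.6)),("py",(443.1,44.3,420.6,44.2)),("ny",(393,226.6,423.1,227))]
for z in (.008,.010,.012):
    R=run(c,b,k,[A,B],[.533,-.245,-.15,0,0,-.08,0,0,.08,0,0],z)
    x=R.x; m=(x[5]+x[8])/2
    print(z,"base",x[:3].round(4),"mid",round(m,4),"A",(x[5]-m).round(4),x[6:8].round(4),"B",(x[8]-m).round(4),x[9:11].round(4),"sock",(x[3]-m).round(4),x[4].round(4),"cost",R.cost.round(1))
    p=np.r_[x[:2],z,x[2]]; print("sock world",loc(p,[x[3],x[4],.044]).round(4),"mid world",loc(p,[m,0,.044]).round(4))
E
python3 m7.py
```

```text
0.008 base [-1.191   0.0227 -0.154 ] mid 1.746 A -0.0806 [0.0003 0.0001] B 0.0806 [0.0007 0.0048] sock -0.0049 -0.0032 cost 8.0
sock world [[ 0.529  -0.2476  0.052 ]] mid world [[ 0.5343 -0.2452  0.052 ]]
0.01 base [ 3.9968 -0.7845 -0.1545] mid -3.5044 A -0.0801 [0.0004 0.0005] B 0.0801 [0.0009 0.0052] sock -0.0048 -0.0029 cost 9.4
sock world [[ 0.529  -0.2474  0.054 ]] mid world [[ 0.5342 -0.2452  0.054 ]]
0.012 base [-2.2584  0.1909 -0.155 ] mid 2.8263 A -0.0795 [0.0005 0.001 ] B 0.0795 [0.0011 0.0057] sock -0.0048 -0.0026 cost 14.9
sock world [[ 0.529  -0.2472  0.056 ]] mid world [[ 0.5341 -0.2453  0.056 ]]
```

Both slats are within about 1 mm and 0.3° of place (±80.3 mm). The socket centre is at (0.5290, -0.2475) from two pictures. I'll view it once more at the tool yaw used for the cap, to cancel any camera bias.

```bash
python3 -c "
from h import *
plan(.573,-.254,.19,1.416,10)
"
```

```text
[, 5.6, -4.3, 0.6, -0.001, 0.001, -0.157, ]
[, 6.2, -3.4, 0.6, -0.001, 0.001, -0.157, ]
[, 6.7, -2.4, 0.6, -0.001, 0.001, -0.157, ]
[, 7.0, -1.3, 0.6, -0.001, 0.001, -0.157, ]
[, 7.1, -0.2, 0.6, -0.001, 0.001, -0.157, ]
[, 7.0, 0.9, 0.6, -0.001, 0.001, -0.157, ]
[, 6.8, 2.0, 0.6, -0.001, 0.001, -0.157, ]
[, 6.4, 3.0, 0.6, -0.001, 0.001, -0.157, ]
[, 5.8, 4.0, 0.6, -0.001, 0.001, -0.157, ]
[, 5.1, 4.9, 0.6, -0.001, 0.001, -0.157, ]
```

Emit:
play_rows:
  increments:
    - [0.8,6,-4,0,0,0,-0.157]
    - [0.8,6,-3,0,0,0,-0.157]
    - [0.8,7,-2,0,0,0,-0.157]
    - [0.8,7,-1,0,0,0,-0.157]
    - [0.8,7,0,1,0,0,-0.157]
    - [0.8,7,1,1,0,0,-0.157]
    - [0.8,7,2,1,0,0,-0.157]
    - [0.8,6,3,1,0,0,-0.157]

```text
clock: 27.8
tool_pos: [0.5616, -0.2623, 0.192]
eef_rot: [0.84, 0.542, -0.004, -0.003]
contact_force: [0.4, 0.3, 0.9]
opening: 0.8
```

Emit:
play_rows:
  increments:
    - [0.8,6,4,1,0,0,-0.15]
    - [0.8,5,5,1,0,0,-0.12]
    - [0.8,0,0,0,0,0,0]
    - [0.8,0,0,0,0,0,0]
    - [0.8,0,0,0,0,0,0]
    - [0.8,0,0,0,0,0,0]
    - [0.8,0,0,0,0,0,0]
    - [0.8,0,0,0,0,0,0]

```text
clock: 28.8
tool_pos: [0.5734, -0.2561, 0.1898]
eef_rot: [0.759, 0.651, -0.004, -0.003]
contact_force: [0.4, 0.9, -1.2]
opening: 0.8
```

```bash
python3 -c "
from h import *
go(.573,-.254,.19,1.416)
wsnap('w10')
im=cv2.imread('pics/w10.png');cv2.imwrite('pics/w10z.png',cv2.resize(im[20:270,190:450],None,fx=2.4,fy=2.4,interpolation=2))
l=cv2.createLineSegmentDetector().detect(im[:,:,1])[0][:,0]
for a in l:
    if np.hypot(a[2]-a[0],a[3]-a[1])>20 and min(a[0],a[2])>180 and max(a[1],a[3])<245: print(a.round(1))
"
```

```text
t 28.8 pos [ 0.5734 -0.2561  0.1898] yaw 1.4177 tilt 0.55 F [ 0.4  0.9 -1.2] open 0.8
shift tool mm [ 2.  -0.7 -0.2] turn [-0.009  0.002  0.002]
0.0018
[308.5 130.6 308.6 151.9]
[309.4 152.6 330.7 153. ]
[364.4  84.4 284.4  84.6]
[279.4  84.8 229.4  84.5]
[331.4 151.9 331.9 131.8]
[300.6 120.8 339.4 120.8]
[420.6  84.1 366.9  84.6]
[283.7  85.6 287.7 203.1]
[330.6 131.6 309.4 131.7]
[289.4 204.6 403.1 204.4]
[245.6 205.  283.1 204.7]
[340.6 167.4 299.4 167. ]
[342.7 123.1 341.6 166.8]
[359.8 203.1 365.4  85.6]
[298.3 165.6 297.7 124.4]
[229.4  81.2 423.1  81. ]
[638.4 164.  613.  159.9]
[611.6 158.4 638.3  50.7]
[409.4 210.7 240.6 211.2]
[566.8 161.4 546.5 166.8]
[284.3 203.2 279.8  85.7]
[404.6  86.8 394.8 201.9]
[523.9 217.8 574.5 242.9]
[237.3  86.8 245.6 187. ]
[400.3 202.  411.   86.8]
[369.1  86.8 363.4 201.9]
[413.1  39.1 235.6  39.2]
[533.7 104.5 564.9   2.9]
[549.2   0.6 519.7 102.9]
[510.5 101.9 503.7 127. ]
[543.  156.4 565.4 160.5]
[534.5 130.7 542.2 106.6]
[253.7 201.9 245.3  86.8]
[331.9 158.5 308.1 158.7]
[553.4 204.  572.5 197.4]
[638.5  72.  622.9 134.6]
[306.9 239.2 374.4 239.3]
[269.4  42.3 383.1  41.5]
[523.3  78.2 532.7  45.5]
[422.6  79.3 424.9  55.6]
[271.9 239.4 305.6 239.3]
[384.4  41.6 414.4  41.7]
[394.  181.8 402.1  86.9]
[235.6  42.2 268.1  42.3]
[355.6 220.2 301.9 221. ]
[354.4  53.7 318.1  53.6]
[293.2 225.1 263.1 228.8]
[318.1  54.8 298.1  55.2]
[555.1 238.  523.3 221.5]
[389.7 108.1 386.6 148.1]
[268.4 108.1 270.4 149.4]
[386.8 180.6 390.5 140.6]
[390.7 139.4 392.3 118.2]
[274.6 179.4 273.6 146.9]
```

View pics/w10z.png

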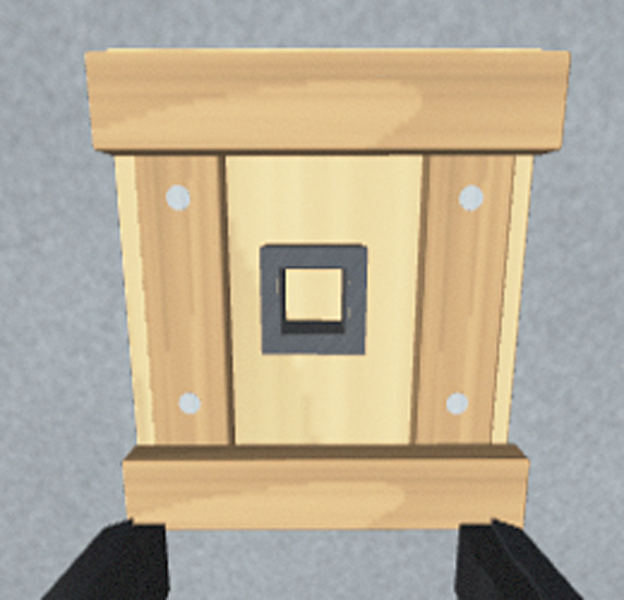

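The view at cap yaw: block top (262,245)–(365,354), slat A at the top, slat B at the bottom.

```bash
cat > m8.py <<'E'
from lf import *
c,s=pickle.load(open("pics/w10.pkl","rb"))
b=[("nx",(413.1,39.1,235.6,39.2)),("py",(400.3,202,411,86.8)),("ny",(237.3,86.8,245.6,187.))]
k=[("px",(340.6,167.4,299.4,167.0)),("nx",(300.6,120.8,339.4,120.8)),("ny",(298.3,165.6,297.7,124.4)),("py",(342.7,123.1,341.6,166.8))]
U=lambda a:tuple(un([a[:2],a[2:]],190,20,2.4).ravel())
A=[("px",(229.4,81.2,423.1,81)),("nx",(269.4,42.3,383.1,41.5)),("ny",U((85,52,93,151))),("py",U((569,52,560,151)))]
B=[("nx",(409.4,210.7,240.6,211.2)),("px",(306.9,239.2,374.4,239.3)),("px",(271.9,239.4,305.6,239.3)),("ny",U((123,459,126,526))),("py",U((528,459,525,526)))]
for z in (.008,.010,.012):
    R=run(c,b,k,[A,B],[.533,-.245,-.15,0,0,-.08,0,0,.08,0,0],z)
    x=R.x
    print(z,"base",x[:3].round(4),"A",x[5:8].round(4),"B",x[8:11].round(4),"sock",x[3:5].round(4),"cost",R.cost.round(1))
    p=np.r_[x[:2],z,x[2]]; print("sock world",loc(p,[x[3],x[4],.044]).round(4))
print(R.fun.round(1))
E
python3 m8.py
```

```text
0.008 base [ 0.5318 -0.2448 -0.1525] A [-0.0781  0.0009  0.002 ] B [0.0835 0.0014 0.0041] sock [-0.0029 -0.0043] cost 9.4
sock world [[ 0.5283 -0.2486  0.052 ]]
0.01 base [ 0.5322 -0.2449 -0.1526] A [-0.0782  0.0009  0.0021] B [0.0822 0.0014 0.0042] sock [-0.0036 -0.0042] cost 10.1
sock world [[ 0.5281 -0.2486  0.054 ]]
0.012 base [ 0.5327 -0.245  -0.1528] A [-0.0784  0.0009  0.0023] B [0.081  0.0015 0.0043] sock [-0.0042 -0.0042] cost 16.0
sock world [[ 0.5279 -0.2485  0.056 ]]
[-0.1  0.1  1.3  1.2 -1.3 -1.4  0.9  0.5 -0.7 -0.7  0.1 -0.2  0.   0.1
 -2.  -1.6  2.6  1.8 -0.9 -0.5  0.9  0.5  0.7  0.8 -1.  -0.7 -0.6 -0.6
 -0.8  0.2  0.8 -0.3]
```

Emit:
play_rows:
  increments:
    - [0.8,53,-11,0,0,0,-0.007]
    - [0.8,53,-11,0,0,0,-0.007]
    - [0.8,53,-11,0,0,0,-0.007]
    - [0.8,53,-11,2,0,0,-0.007]
    - [0.8,53,-11,4,0,0,-0.007]
    - [0.8,53,-11,4,0,0,-0.007]
    - [0.8,53,-11,4,0,0,-0.007]
    - [0.8,53,-11,4,0,0,-0.007]

```text
clock: 29.85
tool_pos: [0.5445, 0.1819, 0.1709]
eef_rot: [0.745, 0.668, -0.002, 0.0]
contact_force: [0.1, -0.4, 0.2]
opening: 0.798
```

```bash
python3 -c "
from h import *
go(.5515,.2315,.1,1.487)
"
```

```text
t 29.85 pos [0.5445 0.1819 0.1709] yaw 1.4618 tilt 0.26 F [ 0.1 -0.4  0.2] open 0.798
shift tool mm [50.3  1.8 70.7] turn [-0.003  0.003 -0.025]
```

Emit:
play_rows:
  increments:
    - [0.8,30,2,20,0,0,-0.02]
    - [0.8,12,0,20,0,0,0]
    - [0.8,0,0,20,0,0,0]
    - [0.8,0,0,10,0,0,0]
    - [0.8,0,0,0,0,0,0]
    - [0.8,0,0,0,0,0,0]
    - [0.8,0,0,0,0,0,0]
    - [0.8,0,0,0,0,0,0]

```text
clock: 30.85
tool_pos: [0.5509, 0.2273, 0.0994]
eef_rot: [0.737, 0.676, -0.001, 0.0]
contact_force: [-0.1, -0.2, -0.3]
opening: 0.799
```

```bash
python3 -c "
from h import *
go(.5515,.2315,.035,1.487)
wsnap('w11')
im=cv2.imread('pics/w11.png');cv2.imwrite('pics/w11z.png',cv2.resize(im[0:400,130:490],None,fx=1.5,fy=1.5,interpolation=2))
l=cv2.createLineSegmentDetector().detect(im[:,:,1])[0][:,0]
for a in l:
    if np.hypot(a[2]-a[0],a[3]-a[1])>25 and min(a[0],a[2])>260 and max(a[0],a[2])<390: print(a.round(1))
"
```

```text
t 30.85 pos [0.5509 0.2273 0.0994] yaw 1.4844 tilt 0.07 F [-0.1 -0.2 -0.3] open 0.799
shift tool mm [ 4.3  0.3 64.4] turn [-0.001  0.001 -0.003]
0.0073
[355.9 260.7 357.3 228.1]
[378.8 264.5 381.  238.2]
[291.4 235.6 292.8 278.1]
[381.9 279.9 356.9 279.5]
[356.8 226.9 364.2  75.6]
[353.4 295.6 355.9 261.8]
[287.1  91.9 288.6 141.9]
[289.4 249.4 261.9 249.3]
[361.3 180.7 358.9 231.9]
[362.9 145.6 361.9 178.1]
[385.6 301.3 335.6 301.3]
[334.4 301.3 284.4 301.3]
[361.9  75.1 336.9  75.2]
[310.6 161.9 311.5 248.1]
[309.8  76.9 310.1 153.1]
[298.5 256.9 299.6 289.4]
```

View pics/w11z.png

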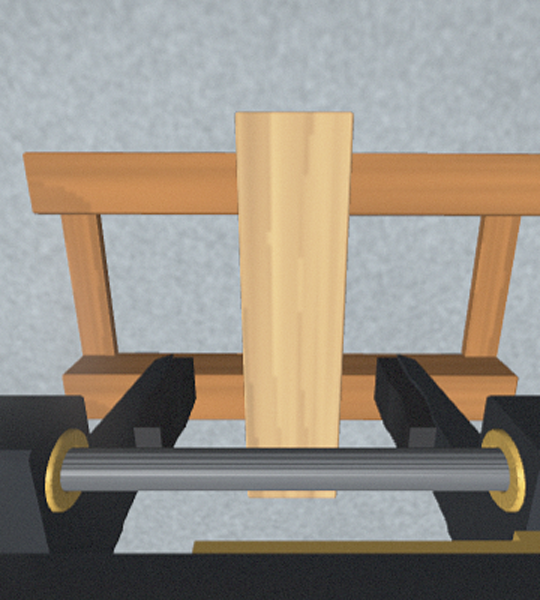

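The cap is between the fingers with top-face corners (235,112), (354,112), (337,497), (249,498).

Emit:
play_rows:
  increments:
    - [0.8,4.3,0.3,10,0,0,-0.003]
    - [0.8,0,0,27,0,0,0]
    - [0.8,0,0,26,0,0,0]
    - [0.8,0,0,0,0,0,0]
    - [0.45,0,0,0,0,0,0]
    - [0.45,0,0,0,0,0,0]
    - [0.4,0,0,0,0,0,0]
    - [0.4,0,0,0,0,0,0]
  grip_force: 35

```text
clock: 31.9
tool_pos: [0.5529, 0.234, 0.0361]
eef_rot: [0.736, 0.677, 0.002, 0.0]
contact_force: [0.0, 1.1, -2.3]
opening: 0.567
```

```bash
python3 -c "
from h import *
c,s=pickle.load(open('pics/w11.pkl','rb'))
q=un([(337,497),(249,498),(235,112),(354,112)],130,0,1.5)
for z in (None,.054,.056):
  p,e,f=fit([(c,[0,1,2,3],q)],lambda p:rect(p,.2,.05),[.55,.23,.05,0],z);print(p.round(4),round(e,2),f.round(1))
go(.5515,.2315,.035,1.487)
"
```

```text
[ 0.5522  0.2319  0.055  -0.0825] 0.2 [ 0.2  0.2 -0.2 -0.3 -0.1  0.2  0.1 -0.1]
[ 0.5523  0.2319  0.054  -0.0825] 0.49 [ 0.1 -0.5 -0.1 -1.1  0.1  0.6 -0.1  0.3]
[ 0.552   0.2319  0.056  -0.0825] 0.5 [ 0.3  1.  -0.3  0.4 -0.4 -0.2  0.4 -0.5]
t 31.9 pos [0.5529 0.234  0.0361] yaw 1.4887 tilt 0.2 F [ 0.   1.1 -2.3] open 0.567
shift tool mm [-2.6 -1.2  1.1] turn [ 0.003 -0.002  0.002]
```

```bash
python3 -c "
from h import *
a=plan(.5529,.234,.15,1.487,3)
plan(.5284,-.2486,.15,1.418,10,a)
"
```

```text
[, 0.1, 0.1, -38.0, 0.001, -0.001, 0.001, ]
[, 0.1, 0.1, -38.0, 0.001, -0.001, 0.001, ]
[, 0.0, 0.0, -38.0, 0.001, -0.001, 0.001, ]
[, -48.3, 1.6, 0.0, 0.0, 0.0, 0.007, ]
[, -48.3, 1.9, 0.0, 0.0, 0.0, 0.007, ]
[, -48.3, 2.3, 0.0, 0.0, 0.0, 0.007, ]
[, -48.3, 2.6, 0.0, 0.0, 0.0, 0.007, ]
[, -48.2, 2.9, 0.0, 0.0, 0.0, 0.007, ]
[, -48.2, 3.3, 0.0, 0.0, 0.0, 0.007, ]
[, -48.2, 3.6, 0.0, 0.0, 0.0, 0.007, ]
[, -48.2, 3.9, 0.0, 0.0, 0.0, 0.007, ]
[, -48.1, 4.3, 0.0, 0.0, 0.0, 0.007, ]
[, -48.1, 4.6, 0.0, 0.0, 0.0, 0.007, ]
```

Emit:
play_rows:
  increments:
    - [0.4,0,0,-20,0,0,0]
    - [0.4,0,0,-45,0,0,0]
    - [0.4,0,0,-45,0,0,0]
    - [0.4,-48,2,-5,0,0,0.007]
    - [0.4,-48,2,0,0,0,0.007]
    - [0.4,-48,2,0,0,0,0.007]
    - [0.4,-48,3,0,0,0,0.007]
    - [0.4,-48,3,0,0,0,0.007]

```text
clock: 32.9
tool_pos: [0.5445, -0.0059, 0.1644]
eef_rot: [0.744, 0.668, 0.009, 0.002]
contact_force: [1.4, 0.4, -2.7]
opening: 0.563
```

Emit:
play_rows:
  increments:
    - [0.4,-48,3,0,0,0,0.007]
    - [0.4,-48,4,0,0,0,0.007]
    - [0.4,-48,4,0,0,0,0.007]
    - [0.4,-40,4,0,0,0,0.007]
    - [0.4,-20,4,0,0,0,0.007]
    - [0.4,0,0,0,0,0,0]
    - [0.4,0,0,0,0,0,0]
    - [0.4,0,0,0,0,0,0]

```text
clock: 33.9
tool_pos: [0.5378, -0.2215, 0.1724]
eef_rot: [0.758, 0.652, 0.01, 0.007]
contact_force: [0.1, 0.4, -2.6]
opening: 0.567
```

```bash
python3 -c "
from h import *
go(.5284,-.2486,.1,1.418)
"
```

```text
t 33.9 pos [ 0.5378 -0.2215  0.1724] yaw 1.4213 tilt 1.4 F [ 0.1  0.4 -2.6] open 0.567
shift tool mm [-28.6  -6.9  72.1] turn [ 0.024 -0.006  0.003]
```

Emit:
play_rows:
  increments:
    - [0.4,-14,-3,10,0.01,-0.002,0.002]
    - [0.4,-14,-3,15,0.01,-0.002,0.001]
    - [0.4,0,0,15,0,0,0]
    - [0.4,0,0,15,0,0,0]
    - [0.4,0,0,10,0,0,0]
    - [0.4,0,0,0,0,0,0]
    - [0.4,0,0,0,0,0,0]
    - [0.4,0,0,0,0,0,0]

```text
clock: 34.9
tool_pos: [0.5277, -0.247, 0.1015]
eef_rot: [0.758, 0.653, 0.001, -0.001]
contact_force: [-0.9, 0.2, -2.0]
opening: 0.568
```

```bash
python3 -c "
from h import *
go(.5284,-.2486,.09,1.418)
"
```

```text
t 34.9 pos [ 0.5277 -0.247   0.1015] yaw 1.4222 tilt 0.21 F [-0.9  0.2 -2. ] open 0.568
shift tool mm [-1.5  1.  11.5] turn [ 0.    -0.004  0.004]
```

Correct and hover at about 0.09, just above the block, then look.

Emit:
play_rows:
  increments:
    - [0.4,-1.5,1,3,0,-0.002,0.004]
    - [0.4,0,0,4,0,0,0]
    - [0.4,0,0,4,0,0,0]
    - [0.4,0,0,0,0,0,0]
    - [0.4,0,0,0,0,0,0]
    - [0.4,0,0,0,0,0,0]
    - [0.4,0,0,0,0,0,0]
    - [0.4,0,0,0,0,0,0]

```text
clock: 35.9
tool_pos: [0.5292, -0.249, 0.0907]
eef_rot: [0.759, 0.651, 0.001, 0.0]
contact_force: [-0.0, -0.1, -3.3]
opening: 0.563
```

```bash
python3 -c "
from h import *
go(.5284,-.2486,.084,1.418)
wsnap('w12')
im=cv2.imread('pics/w12.png');cv2.imwrite('pics/w12z.png',cv2.resize(im[0:400,130:490],None,fx=1.5,fy=1.5,interpolation=2))
im=r.snapshot('scene')[:,:,::-1];cv2.imwrite('pics/s12.png',im);cv2.imwrite('pics/s12z.png',cv2.resize(im[115:220,175:295],None,fx=6,fy=6,interpolation=2)[:600])
"
```

```text
t 35.9 pos [ 0.5292 -0.249   0.0907] yaw 1.4178 tilt 0.14 F [-0.  -0.1 -3.3] open 0.563
shift tool mm [ 0.3 -0.8  6.7] turn [ 0.002 -0.001 -0.   ]
0.0011
```

View pics/w12z.png

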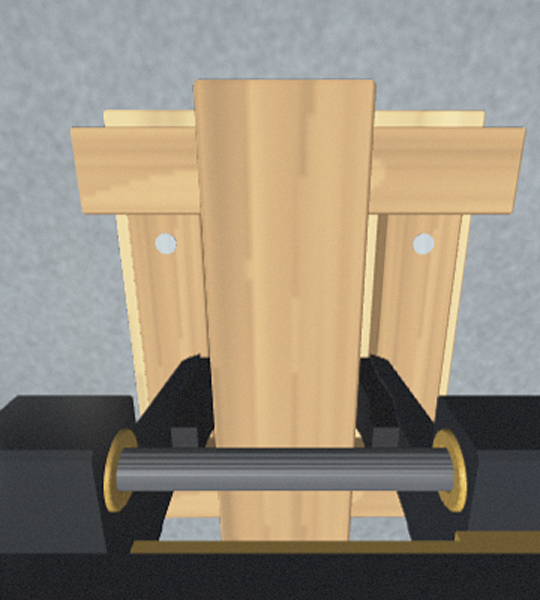

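View pics/s12z.png

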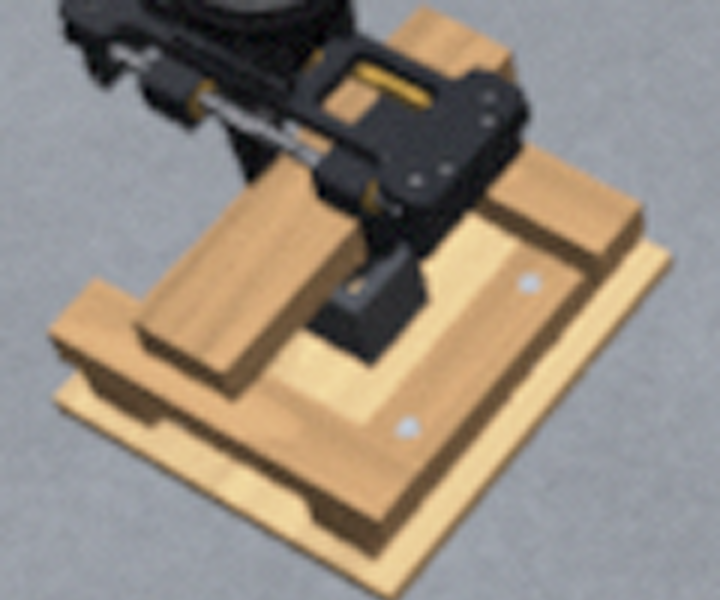

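```bash
python3 -c "
from h import *
c,s=pickle.load(open('pics/w12.pkl','rb'));w,M=toolyaw(s)
for px in un([(194,80),(376,80)],130,0,1.5):
    d=np.array([(px[0]-c['cx'])/c['fx'],(px[1]-c['cy'])/c['fy'],1]); Rw=np.array(c['R']); o=-Rw.T@c['t']; dw=Rw.T@d
    ot=M.T@(o-s['tool_pos']);dt=M.T@dw
    for zz in (-.0195,-.0215): print('tool',(ot+dt*(zz-ot[2])/dt[2]).round(4))
"
```

```text
tool [-0.0243 -0.1002 -0.0195]
tool [-0.0239 -0.0999 -0.0215]
tool [ 0.0252 -0.1003 -0.0195]
tool [ 0.0249 -0.0999 -0.0215]
```

Emit:
play_rows:
  increments:
    - [0.4,0.2,-0.8,1,0.001,0,0]
    - [0.4,0,0,1.5,0,0,0]
    - [0.4,0,0,1.5,0,0,0]
    - [0.4,0,0,1.5,0,0,0]
    - [0.4,0,0,1,0,0,0]
    - [0.4,0,0,1,0,0,0]
    - [0.4,0,0,1,0,0,0]
    - [0.4,0,0,0,0,0,0]

```text
clock: 37.0
tool_pos: [0.5283, -0.2486, 0.0815]
eef_rot: [0.759, 0.651, 0.001, -0.0]
contact_force: [-0.2, 0.2, -2.0]
opening: 0.563
```

```bash
python3 -c "
from h import *
go(.5284,-.2488,.08,1.418); print(r.get_state()['moment'])
"
```

```text
t 37.0 pos [ 0.5283 -0.2486  0.0815] yaw 1.4179 tilt 0.09 F [-0.2  0.2 -2. ] open 0.563
shift tool mm [-0.2  0.1  1.5] turn [ 0.001 -0.001 -0.   ]
[-0.02696478 -0.02797919 -0.02631074]
```

There's no contact force at 0.0815, where the plug foot would be about 2.5 mm below the block's top, so it appears to have entered. Continue down.

Emit:
play_rows:
  increments:
    - [0.4,0,0,1,0,0,0]
    - [0.4,0,0,1,0,0,0]
    - [0.4,0,0,1.5,0,0,0]
    - [0.4,0,0,1.5,0,0,0]
    - [0.4,0,0,1.5,0,0,0]
    - [0.4,0,0,1.5,0,0,0]
    - [0.4,0,0,1,0,0,0]
    - [0.4,0,0,0,0,0,0]

```text
clock: 38.0
tool_pos: [0.5284, -0.2486, 0.0718]
eef_rot: [0.759, 0.651, 0.001, -0.0]
contact_force: [-0.2, 0.6, -2.7]
opening: 0.563
```

```bash
python3 -c "
from h import *
go(.5284,-.2488,.065,1.418); print(r.get_state()['moment'])
"
```

```text
t 38.0 pos [ 0.5284 -0.2486  0.0718] yaw 1.4178 tilt 0.09 F [-0.2  0.6 -2.7] open 0.563
shift tool mm [-0.2  0.   6.8] turn [ 0.001 -0.001 -0.   ]
[ 0.00707457  0.02471019 -0.04265622]
```

Sliding freely; the remaining travel is about 7.5 mm.

Emit:
play_rows:
  increments:
    - [0.4,0,0,1.3,0,0,0]
    - [0.4,0,0,1.3,0,0,0]
    - [0.4,0,0,1.3,0,0,0]
    - [0.4,0,0,1,0,0,0]
    - [0.4,0,0,0.8,0,0,0]
    - [0.4,0,0,0.5,0,0,0]
    - [0.4,0,0,0,0,0,0]
    - [0.4,0,0,0,0,0,0]

```text
clock: 39.0
tool_pos: [0.5285, -0.2486, 0.0653]
eef_rot: [0.759, 0.651, 0.001, 0.0]
contact_force: [0.0, -0.2, -3.1]
opening: 0.564
```

Emit:
play_rows:
  increments:
    - [0.4,0,0,0.5,0,0,0]
    - [0.4,0,0,0.4,0,0,0]
    - [0.4,0,0,0.3,0,0,0]
    - [0.4,0,0,0.2,0,0,0]
    - [0.4,0,0,0,0,0,0]
    - [0.4,0,0,0,0,0,0]
    - [0.4,0,0,0,0,0,0]
    - [0.4,0,0,0,0,0,0]

```text
clock: 40.0
tool_pos: [0.5285, -0.2487, 0.0639]
eef_rot: [0.759, 0.651, 0.001, 0.0]
contact_force: [-0.3, 0.5, -1.6]
opening: 0.568
```

```bash
python3 -c "
from h import *
go(.5284,-.2488,.064,1.418); print(r.get_state()['moment'])
"
```

```text
t 40.0 pos [ 0.5285 -0.2487  0.0639] yaw 1.4179 tilt 0.1 F [-0.3  0.5 -1.6] open 0.568
shift tool mm [-0.2 -0.1 -0.1] turn [ 0.001 -0.001 -0.   ]
[-0.00191217  0.00690391 -0.03925014]
```

Emit:
play_rows:
  increments:
    - [0.4,0,0,0.4,0,0,0]
    - [0.4,0,0,0.4,0,0,0]
    - [0.4,0,0,0.3,0,0,0]
    - [0.4,0,0,0,0,0,0]
    - [0.4,0,0,0,0,0,0]
    - [0.4,0,0,0,0,0,0]
    - [0.4,0,0,0,0,0,0]
    - [0.4,0,0,0,0,0,0]

```text
clock: 41.0
tool_pos: [0.5286, -0.2487, 0.0634]
eef_rot: [0.759, 0.651, 0.001, 0.0]
contact_force: [-0.2, 0.2, -0.6]
opening: 0.564
```

```bash
python3 -c "
from h import *
go(.5284,-.2488,.064,1.418); print(r.get_state()['moment'])
"
```

```text
t 41.0 pos [ 0.5286 -0.2487  0.0634] yaw 1.4177 tilt 0.11 F [-0.2  0.2 -0.6] open 0.564
shift tool mm [-0.1 -0.2 -0.6] turn [ 0.002 -0.001 -0.   ]
[ 0.0885345  0.1616395 -0.008828 ]
```

One side is beginning to bear (moment 0.18 N·m). I'll go slightly further so both sides take load.

Emit:
play_rows:
  increments:
    - [0.4,0,0,0.4,0,0,0]
    - [0.4,0,0,0.3,0,0,0]
    - [0.4,0,0,0,0,0,0]
    - [0.4,0,0,0,0,0,0]
    - [0.4,0,0,0,0,0,0]
    - [0.4,0,0,0,0,0,0]
    - [0.4,0,0,0,0,0,0]
    - [0.4,0,0,0,0,0,0]

```text
clock: 42.0
tool_pos: [0.5286, -0.2487, 0.0634]
eef_rot: [0.759, 0.651, 0.001, 0.001]
contact_force: [-1.5, 0.4, 3.5]
opening: 0.564
```

```bash
python3 -c "
from h import *
go(.5284,-.2488,.064,1.418); print(r.get_state()['moment'])
"
```

```text
t 42.0 pos [ 0.5286 -0.2487  0.0634] yaw 1.4177 tilt 0.11 F [-1.5  0.4  3.5] open 0.564
shift tool mm [-0.1 -0.2 -0.6] turn [ 0.002 -0.001 -0.   ]
[0.10387101 0.23708915 0.00697884]
```

Firmly bearing at 0.0634 (expected about 0.064 when seated). Release, rise and look.

Emit:
play_rows:
  increments:
    - [0.6,0,0,0,0,0,0]
    - [0.68,0,0,0,0,0,0]
    - [0.7,0,0,0,0,0,0]
    - [0.7,0,0,-4,0,0,0]
    - [0.7,0,0,-20,0,0,0]
    - [0.7,0,0,-45,0,0,0]
    - [0.7,0,15,-45,0,0,0]
    - [0.7,0,25,-25,0,0,0]

```text
clock: 43.0
tool_pos: [0.5662, -0.2548, 0.2046]
eef_rot: [0.759, 0.651, -0.001, -0.002]
contact_force: [1.6, -0.7, -0.4]
opening: 0.7
```

Emit:
play_rows:
  increments:
    - [0.7,0,0,0,0,0,0]
    - [0.7,0,0,0,0,0,0]
    - [0.7,0,0,0,0,0,0]
    - [0.7,0,0,0,0,0,0]
    - [0.7,0,0,0,0,0,0]
    - [0.7,0,0,0,0,0,0]
    - [0.7,0,0,0,0,0,0]
    - [0.7,0,0,0,0,0,0]

```text
clock: 44.0
tool_pos: [0.563, -0.2542, 0.2018]
eef_rot: [0.759, 0.651, -0.002, -0.004]
contact_force: [-0.1, 0.3, 0.1]
opening: 0.7
```

```bash
python3 -c "
from h import *
go(.5284,-.2488,.2,1.418)
wsnap('w13')
im=cv2.imread('pics/w13.png');cv2.imwrite('pics/w13z.png',cv2.resize(im[0:270,180:460],None,fx=2.2,fy=2.2,interpolation=2))
im=r.snapshot('scene')[:,:,::-1];cv2.imwrite('pics/s13.png',im);cv2.imwrite('pics/s13z.png',cv2.resize(im[120:220,175:295],None,fx=6,fy=6,interpolation=2)[:600])
"
```

```text
t 44.0 pos [ 0.563  -0.2542  0.2018] yaw 1.4182 tilt 0.53 F [-0.1  0.3  0.1] open 0.7
shift tool mm [  0.1 -35.    2.1] turn [-0.009 -0.002  0.   ]
0.0018
```

View pics/w13z.png

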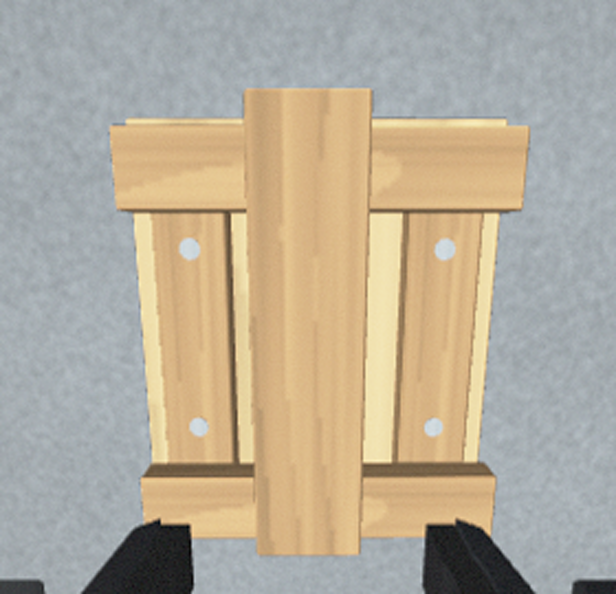

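View pics/s13z.png

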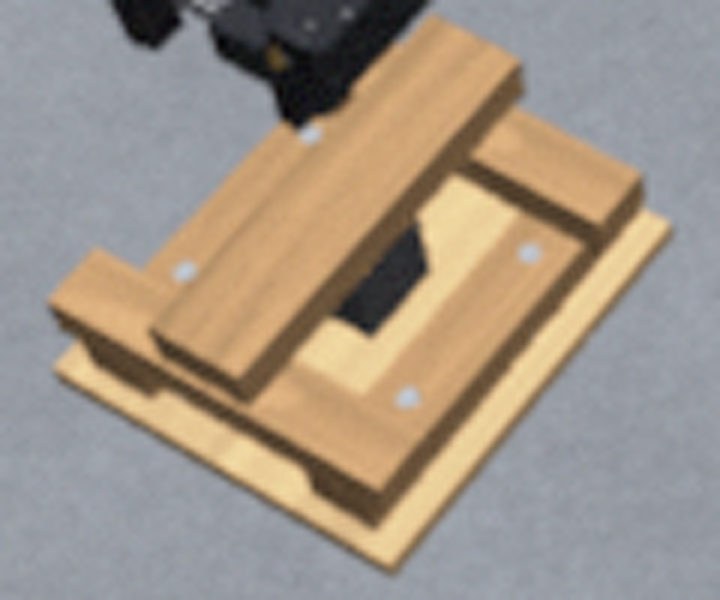

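The cap lies across both slats (wrist crop corners (244,88), (372,88), (360,556), (257,555)), and the scene view shows it resting on them. Last check: measure its height and yaw, and that the bystanders are unmoved.

```bash
python3 -c "
from h import *
c,s=pickle.load(open('pics/w13.pkl','rb'))
q=un([(360,556),(257,555),(244,88),(372,88)],180,0,2.2)
p,e,f=fit([(c,[0,1,2,3],q)],lambda p:rect(p,.2,.05),[.53,-.25,.08,-.15]);print('cap',p.round(4),round(e,2))
S=r.get_calibration('scene')
qs=un([(248,380),(152,328),(434,14),(524,66)],175,120,6)
p,e,f=fit([(c,[0,1,2,3],q),(S,[0,1,2,3],qs)],lambda p:rect(p,.2,.05),[.53,-.25,.08,-.15]);print('both',p.round(4),round(e,2))
a=cv2.imread('pics/scene0.png').astype(int);b=cv2.imread('pics/s13.png').astype(int)
d=np.abs(a-b).max(2)[150:270,265:345]; print('bystander diff',d.max(),(d>40).sum())
"
```

```text
cap [ 0.5282 -0.2481  0.0834 -0.1506] 0.3
both [ 0.5281 -0.2479  0.0832 -0.1499] 0.43
bystander diff 123 58
```

```bash
python3 -c "
import cv2,numpy as np
a=cv2.imread('pics/scene0.png').astype(int);b=cv2.imread('pics/s13.png').astype(int)
d=np.abs(a-b).max(2)[150:270,265:345]; ys,xs=np.where(d>40); print(xs.min()+265,xs.max()+265,ys.min()+150,ys.max()+150)
m=(xs+265>287); print(m.sum(), list(zip(xs[m]+265,ys[m]+150))[:20])
from h import *
r.finish_job()
" | head
```

```text
265 281 150 160
0 []
the job is handed in; nothing more can be done
```

The crib is finished and handed in at about 44 s, with both plain slats across the bearers and the cap plugged into the socket.

**Plain slats:** Each was lowered to a light contact of about 3 N before release. The line fit after placing put them at x = ±80 mm within about 1 mm and y within about 1 mm. They are square to the base within about 0.3°. The view at the cap's yaw gave x = −78 and +82 mm. Those two views disagree on x, which looks like a camera bias of about 1 mm.

**Cap:** The plug went in on the first try with no side force and came to bear at the expected depth. After release the cap's top measured 83.4 mm above the bench, against 84 mm when seated. Its yaw is −0.151 rad, against about −0.153 rad for the base. As it seated, one side touched slightly first (about 0.2 N·m); pressing a little further gave +3.5 N with no more travel.

**Other checks:** The before-and-after scene pictures show no change at the spanner, bushing or tin; the only changed pixels there were at the crib itself. The fixed cameras read heights about 5 mm low throughout, and the wrist camera about 1–3 mm low, so I took the final heights from the wrist camera and from touch.

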